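Log a reagent cartridge with the hand scanner and switch its bay on

ROBOT

A 7-joint arm with a two-finger parallel gripper is mounted at the origin on the work surface. World frame = base frame: x ahead of the robot, y to its left, z up, the work surface at z = 0. Lengths are in m, angles in rad, forces in N, time in s.
With the tool pointing down it reaches from about 0.4 to 0.85 m from the base axis. Payload 10.4 kg.
Tool frame: the origin (TCP) lies at the very end of the fingers, on their centre line; the grasp point (between the pads) lies r.grasp_offset behind it (r.grasp_offset is the distance from the TCP to the grasp point, in m); z points along the fingers, y is the direction in which the jaws open and shut (so a half turn about z gives the same grasp; the last joint's range is limited). The gripper opens to 87 mm and grips with 3 to 60 N. Pads are 19 mm wide; open, the fingers measure 117 mm over their backs; the gripper's body (75 mm by 190 mm) begins 51 mm behind the grasp point.
Start: joints at [1.233, 0.332, -0.065, 1.46, 0.022, 1.35, -0.088], TCP at [0.194, -0.594, 0.223] pointing down, gripper open.
Joint ranges: [-2.6, 2.6], [-0.5, 2.12], [-1.47, 1.34], [0.16, 2.42], [-1.27, 4.41], [0.06, 2.06], [-2.6, 2.6]. Speed limits (rad/s): [2.22, 2.22, 2.79, 2.79, 3.14, 3.14, 3.14].

INTERFACE

Orientations are given as a unit quaternion [x, y, z, w].
In Python, from bench import read_state, cams, job, r gives the robot as it stands. The module is installed in compiled form; this text tells all that it offers.
- The arm moves only by the tool arm_command, never from a script. Its argument "increments" is a list of rows, each an object of numbers: "gripper": the opening in per cent of the stroke, from 0 (shut) to 100 (fully open); "dx", "dy", "dz": the shift along the tool's x, y, z in m; "spin": the turn about the tool's z in degrees. In form: [{"gripper": .., "dx": .., "dy": .., "dz": .., "spin": ..}, ...]. A call has exactly 8 rows; each row shifts and turns the commanded pose from where the row before left it, along the tool's axes as they then stand; what a row does not reach is not made up. A row lasts 1/8 s, in which the tool goes at most 62.5 mm and 10.7 degrees, less where a joint would pass 70% of its speed; a pose out of reach is approached as far as the arm can. A call with a gripper value outside its range is refused whole. The fingers move at their own pace and stop on an object; "grip_force" is the grip in N (left out, the last holds). Time passes only in rows, so rows that do not move let the fingers close, or fill a call up. It gives the time, the measured TCP pose, the force and the opening at its end, in the units of the state.
- read_state(): the state, without advancing time (a new reading comes with each control period).
- cams.camera(name): name is "scene" or "top" or "wrist"; returns the picture (384x512x3 uint8, red, green, blue); there is no depth.
- cams.camera_info(name): a dict with "K" (3x3 intrinsics, pixels), "rvec" (rotation vector, rad) and "tvec" (3), from world to camera coordinates, as OpenCV has them. Camera axes: x right, y down, z forward; pixel columns grow to the right and rows downward; lengths in m; the calibration is good to about 2 mm. A picture is of the moment at which its call begins: read the wrist's pose just before it. camera_info takes no time and is no camera call; for the wrist camera it gives the pose at the moment of the call.
- job.close_job(): hands the job in, once; it reports no verdict.
The state is a dict: "time": time; "joint_positions": joint angles; "joint_vel": joint speeds; "joint_torque": joint torques, N m; "ee_pos": TCP position; "eef_rot": TCP orientation; "ft_force": force on the tool from outside, world axes, zero at the start; "torque": the same for the moment, N m; "width": finger opening in m.
Only numpy, scipy, OpenCV 4.12 (cv2) and the standard library are available. Lean on these libraries where they do the work, as an engineer would, in place of code of your own. Each camera call takes 0.05 s, during which the arm holds its last target.

TASK

Take the hand scanner from its stand and read the bar-code label of the wide, two-cap cartridge: point the window squarely at the middle of the label from about 10 cm and keep it still there for a good second. Put the scanner back in its stand the way it was and let go, then turn the rotary switch in front of that cartridge's bay fully to on. Leave the other bay's switch off and do not disturb the cartridges or the things standing round about.

Things in the scene. Friction and masses are not known exactly. Their poses are not given: they have to be found in the camera images.
- scanner: Cordless bar-code scanner, grey inline hand unit 166 mm long, 0.18 kg, loose in its stand. Origin: middle of the flat-sided handle (34 mm wide along y, 30 mm thick; grip here from straight above, across y). Body z is vertical as it sits, its length slopes nose-down 35 degrees: it aims along (0.819, 0, -0.574) of the body frame. Seated, the origin is 90 mm above the bench.
- window (a point): Centre of the dark window in the nose, 91 mm from the scanner's origin along the aiming direction: (0.0745, 0, -0.0522) in the body frame. Its x axis is the aiming direction, y across. Along that direction the handle reaches from -75 to +42 mm of the origin; a wider head (52 mm wide, 38 mm thick, underside flush) from there to 90 mm. It reads by itself when held still on a code.
- stand: Fixed bench stand: dark steel foot 170 x 90 mm, 12 mm thick, with a bent aluminium tray sloping down 35 degrees towards +x. Origin: centre of its underside. The tray is 24 mm wide under the handle (free beside it for fingers from 40 mm behind to 25 mm ahead of the origin); under the head 69 mm wide with cheeks 14 mm high, 4.5 mm clear of the head each side, and a 9 mm toe lip at the end.
- cradle (a point): Seat of the scanner: where its origin lies in the stand, 90 mm straight above the stand's origin, axes as the stand's; the seated scanner's body axes agree with them. The nose rests against the toe lip (about 2 mm play), so lower it from straight above, a few mm up the slope, and it settles.
- module: Low white reagent module with blue sides, fixed, 360 mm deep (x) x 420 mm wide (y), deck 62 mm high. Origin: centre of its underside; +x is its rear, +y its left as the robot sees it. Bays for cartridges at y = +85 mm (left) and y = -85 mm (right), a rotary switch on the deck in front of each at x = -115 mm; grey manifold 112 mm high (132 with its ports) along the rear.
- wide: Cartridge to be read: white plastic box 110 mm deep x 130 mm wide x 120 mm high, TWO grey screw caps on top (144 mm to their tops), 0.9 kg, loose in the left or the right bay. Origin: centre of its underside, on the deck; -x is its front, whose upper part slopes back 35 degrees from the vertical and carries the label.
- wide_label (a point): Middle of the wide cartridge's bar-code label (64 mm wide, 44 mm high, white, black bars), on the sloping face, 85 mm above the underside and 30.5 mm in front of the cartridge's centre. Its x axis points square INTO the label (away from the robot and 35 degrees down), y along its width: a scanner aimed squarely has the window's x axis along this one.
- narrow: The other cartridge: same shape, 78 mm wide with ONE cap, also with a label, 0.55 kg, in the other bay. Not to be read or moved. Origin: centre of its underside.
- switch_left (a joint): Rotary switch before the left bay (+y of the module). 0 = off: handle bar across the module, pointer nose to +y; 1.571 = on: turned clockwise seen from above until the nose points at the bay (+x of the module). An over-centre spring snaps it to the nearer end stop once past the middle (0.785) and holds it there; needs about 0.1 N m.
- switch_right (a joint): The same switch before the right bay (-y of the module), same meaning: 0 = off, 1.571 = on, clockwise from above.
- flask: Bystander: glass conical flask, 84 mm across, 134 mm high. Origin: centre of its underside.
- wash_bottle: Bystander: white squeeze bottle, 66 mm across, 190 mm high with a bent spout. Origin: centre of its underside.
- grip_left (a point): Grip point of the left switch (+y side of the module), on its axis, 93 mm above the bench, half-way up the handle bar. The black bar is 16 mm thick and 70 mm long (34 mm to its blunt end, 36 mm to the tip of its narrower nose), and stands from 77 to 105 mm above the bench on a 50 mm disc. Its axes turn with the switch: y runs along the bar to the nose.
- grip_right (a point): Grip point of the right switch (-y side of the module), on its axis, 93 mm above the bench, half-way up the handle bar. The black bar is 16 mm thick and 70 mm long (34 mm to its blunt end, 36 mm to the tip of its narrower nose), and stands from 77 to 105 mm above the bench on a 50 mm disc. Its axes turn with the switch: y runs along the bar to the nose.
Mind the look-alikes: they are no part of the job. What is shaped like the scanner but orange is not meant.

How it is judged:
By the outcome, as a careful person would: the job done as asked, in the order asked, and still so for the second after the job is handed in, with the robot touching nothing.
It also fails if it takes over 67 s, if anything falls off the work surface, if the arm or the gripper's body presses on something with over 40 N, if the wrist force passes 120 N, or if a joint passes its speed limit or range.

## Working session

There is one attempt and no reset: what is moved stays moved. The work goes in short steps, Python scripts to look and compute and a tool call to move; the robot and the scene stay as the last step left them, time stands still between calls to the robot, and variables do not carry over. Pictures are saved under pics/ and viewed, and the job is handed in when it is done.

Besides the shell and the picture viewer there is one more tool, called by a JSON object that holds its "api" and its "payload". arm_command: Moves the arm, as the interface text tells. Its arguments: {"type":"object","properties":{"increments":{"type":"array","items":{"type":"object","properties":{"gripper":{"type":"number"},"dx":{"type":"number"},"dy":{"type":"number"},"dz":{"type":"number"},"spin":{"type":"number"}}}},"grip_force":{"type":"number"}},"required":["increments"]}

```bash
mkdir -p pics; python3 - <<'E'
from bench import read_state,cams,r
import cv2
s=read_state(); print(s); print(r.grasp_offset)
for n in ["scene","top","wrist"]:
    im=cams.camera(n); cv2.imwrite(f"pics/{n}0.png",cv2.resize(im[:,:,::-1],(800,600),interpolation=cv2.INTER_CUBIC)); 
    i=cams.camera_info(n); print(n,i)
E
```

```text
{'time': 0.0, 'joint_positions': array([ 1.23340715,  0.33286754, -0.06468971,  1.46093355,  0.02158261,
        1.34989603, -0.08848732]), 'joint_vel': array([-1.13971448e-05,  1.70181550e-03, -8.60716249e-04, -3.16292060e-04,
       -1.27334811e-03, -1.59817737e-03,  3.34364397e-04]), 'joint_torque': array([ 1.06090556e-03, -6.23249102e+01,  2.46177893e-02, -3.89881861e+01,
       -6.13690680e-02,  3.98660358e-02,  1.35459031e-04]), 'ee_pos': array([ 0.19338554, -0.59392559,  0.22176032]), 'eef_rot': array([ 9.87637212e-01,  1.56755350e-01, -1.35918436e-04, -6.91688772e-04]), 'ft_force': array([-0.21456677, -0.8115141 , -0.75362379]), 'torque': array([ 0.00206306, -0.02685533, -0.03560675]), 'width': 0.08735621562347796}
0.0187
scene {'K': array([[398.88154793,   0.        , 254.00228412],
       [  0.        , 398.88154793, 192.90942586],
       [  0.        ,   0.        ,   1.        ]]), 'rvec': array([ 1.70806733,  1.68135093, -0.79376638]), 'tvec': array([ 0.02622204, -0.25380615,  2.00677326])}
top {'K': array([[442.67712827,   0.        , 257.17774335],
       [  0.        , 442.67712827, 203.06298775],
       [  0.        ,   0.        ,   1.        ]]), 'rvec': array([ 2.06426574, -2.16631125,  0.22970137]), 'tvec': array([-0.0041997 ,  0.52548009,  1.34681024])}
wrist {'K': array([[275.23279097,   0.        , 258.22207179],
       [  0.        , 275.23279097, 195.09327895],
       [  0.        ,   0.        ,   1.        ]]), 'rvec': array([-2.35361445,  1.70829876,  0.23768945]), 'tvec': array([-0.62650631, -0.0339857 ,  0.38966891])}
```

View pics/scene0.png

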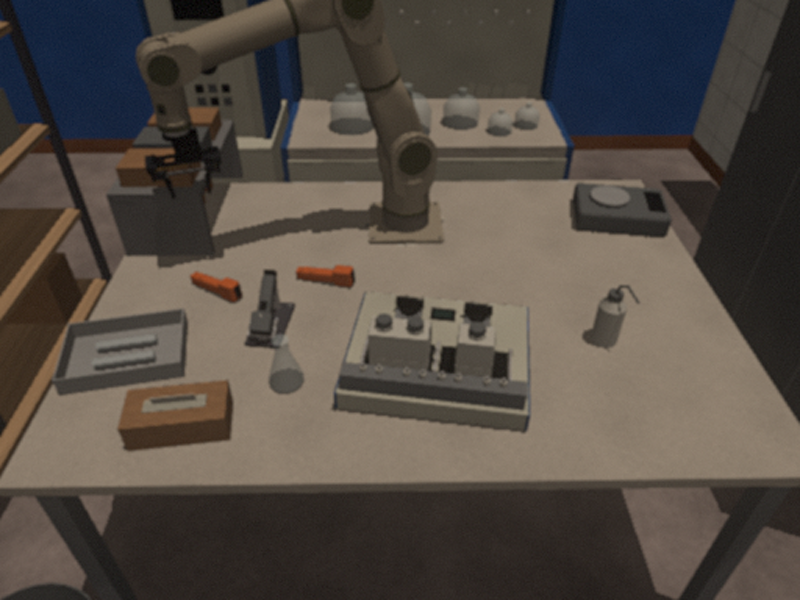

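View pics/top0.png

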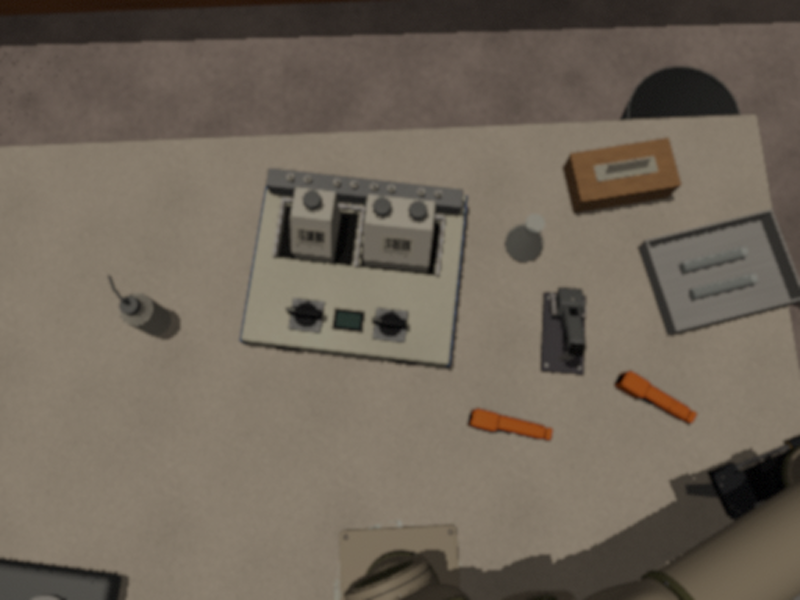

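View pics/wrist0.png

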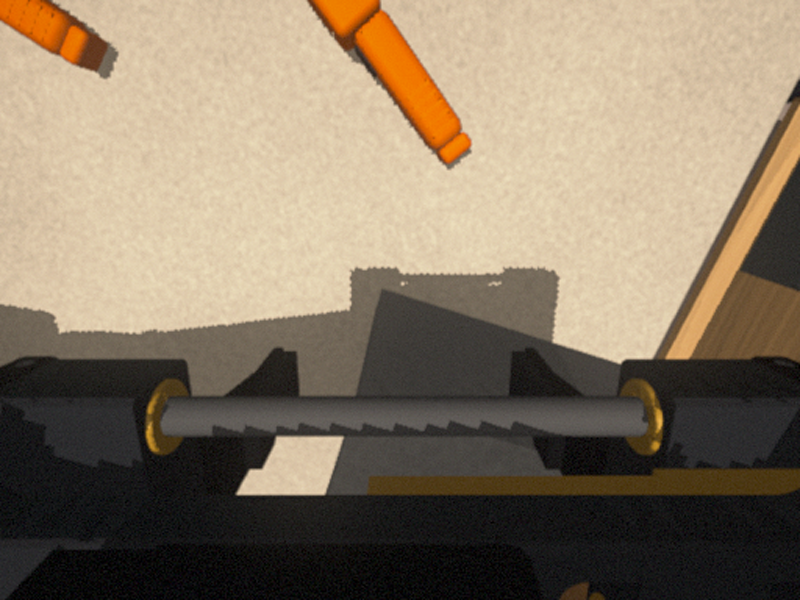

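The wide cartridge is in the right bay (−y), and the grey scanner is in the stand at about (568,325) in the top view. I'll enlarge the crops next.

```bash
python3 - <<'E'
from bench import cams
import cv2
im=cams.camera("top")[:,:,::-1]; cv2.imwrite("pics/top_raw.png",im)
c=im[100:240,150:305]; cv2.imwrite("pics/topA.png",cv2.resize(c,None,fx=5,fy=4.2857*1.0/1.0 if 0 else 4.2,interpolation=cv2.INTER_CUBIC)) if 0 else cv2.imwrite("pics/topA.png",cv2.resize(c,None,fx=4,fy=4,interpolation=cv2.INTER_CUBIC))
c=im[170:250,320:400]; cv2.imwrite("pics/topB.png",cv2.resize(c,None,fx=7,fy=7,interpolation=cv2.INTER_CUBIC))
E
```

```text
(no output)
```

View pics/topA.png

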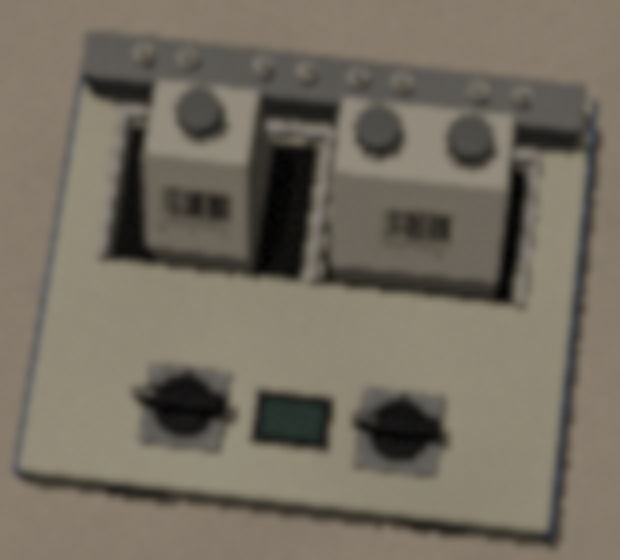

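View pics/topB.png

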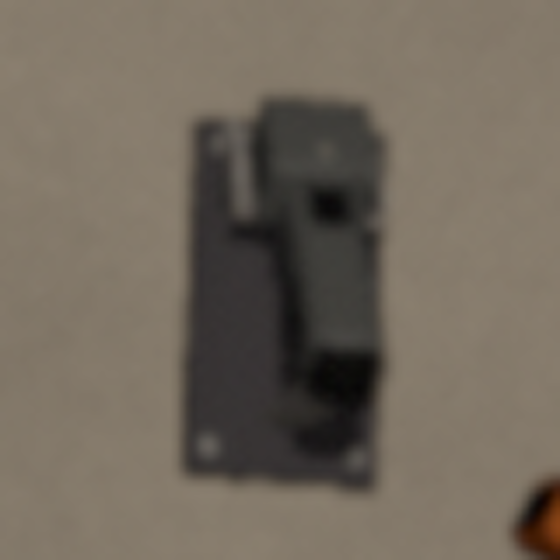

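```bash
cat > h.py <<'E'
import numpy as np, cv2
from bench import cams, read_state, r
from scipy.spatial.transform import Rotation as R
def cam(n):
    i=cams.camera_info(n); return i["K"],R.from_rotvec(i["rvec"]).as_matrix(),np.array(i["tvec"])
def onz(c,u,v,z):
    K,Rm,t=c; C=-Rm.T@t; d=Rm.T@np.linalg.solve(K,[u,v,1]); return C+d*(z-C[2])/d[2]
def proj(c,P):
    K,Rm,t=c; p=(Rm@np.atleast_2d(P).T).T+t; p=p@K.T; return p[:,:2]/p[:,2:]
E
python3 - <<'E'
from h import *
c=cam("top"); print("C",-c[1].T@c[2])
print("foot")
for u,v in [(195,118),(185,473),(375,488)]: print(onz(c,320+(u+.5)/7-.5,170+(v+.5)/7-.5,.012).round(4))
print("deck front corners, switches, label")
for u,v,z in [(15,470,.062),(553,540,.062),(185,402,.105),(400,428,.105),(418,228,.147),(378,130,.206),(472,140,.206),(200,112,.206)]: print(onz(c,150+(u+.5)/4-.5,100+(v+.5)/4-.5,z).round(4))
E
```

```text
C [ 0.23619209 -0.01038027  1.42623643]
foot
[ 0.5754 -0.3298  0.012 ]
[ 0.4082 -0.3099  0.012 ]
[ 0.3971 -0.3965  0.012 ]
deck front corners, switches, label
[0.4938 0.2969 0.062 ]
[ 0.4186 -0.1197  0.062 ]
[0.5322 0.1577 0.105 ]
[ 0.5041 -0.0053  0.105 ]
[ 0.6489 -0.026   0.147 ]
[7.058e-01 3.000e-04 2.060e-01]
[ 0.6949 -0.0677  0.206 ]
[0.7258 0.1295 0.206 ]
```

```bash
cat >> h.py <<'E'
def tool(s=None):
    s=s or read_state(); return np.array(s["ee_pos"]),R.from_quat(s["eef_rot"]).as_matrix()
def yaw(Rm): return np.degrees(np.arctan2(Rm[1,0],Rm[0,0]))
def move(target,yw):
    p,Rm=tool(); d=Rm.T@(np.array(target)-p); print("TCP",p.round(4),"yaw",yaw(Rm).round(2),"tilt",(Rm[:,2]).round(4)," -> tool d",d.round(4),"spin",round(float(yaw(Rm)-yw),2))
E
python3 - <<'E'
from h import *
c=cam("wrist"); p,Rt=tool(); C=-c[1].T@c[2]; print("cam in tool",Rt.T@(C-p)); print(Rt.T@c[1].T)
move((.36,-.35,.36),-7)
E
```

```text
cam in tool [ 0.07392425  0.00155819 -0.16225398]
[[ 3.06609295e-04 -9.61998274e-01 -2.73055356e-01]
 [ 9.99999292e-01 -1.89523694e-05  1.18965337e-03]
 [-1.14961953e-03 -2.73055528e-01  9.61997587e-01]]
TCP [ 0.1934 -0.5941  0.2221] yaw 18.04 tilt [-3.e-04  8.e-04 -1.e+00]  -> tool d [ 0.2339 -0.1806 -0.1378] spin 25.04
```

{"api": "arm_command", "payload": {"increments": [{"dx":0.02,"dy":-0.009,"dz":-0.03,"spin":0,"gripper":100},{"dx":0.04,"dy":-0.018,"dz":-0.02,"spin":0,"gripper":100},{"dx":0.045,"dy":-0.02,"dz":-0.02,"spin":0,"gripper":100},{"dx":0.045,"dy":-0.02,"dz":-0.02,"spin":0,"gripper":100},{"dx":0.045,"dy":-0.02,"dz":-0.02,"spin":0,"gripper":100},{"dx":0.045,"dy":-0.02,"dz":-0.015,"spin":0,"gripper":100},{"dx":0.045,"dy":-0.02,"dz":-0.01,"spin":0,"gripper":100},{"dx":0.03,"dy":-0.015,"dz":0,"spin":0,"gripper":100}], "grip_force": 25}}

```text
time: 1.2
ee_pos: [0.451, -0.3597, 0.3584]
eef_rot: [0.987, 0.158, 0.001, 0.0]
ft_force: [-0.2, -0.8, -0.5]
width: 0.087
```

{"api": "arm_command", "payload": {"increments": [{"spin":8,"gripper":100},{"spin":8.5,"gripper":100},{"spin":8.5,"gripper":100},{"spin":0,"gripper":100},{"spin":0,"gripper":100},{"gripper":100},{"gripper":100},{"gripper":100}]}}

```text
validation failed for argument at $.in...
```

```bash
python3 - <<'E'
from h import *
move((.45,-.36,.36),-7)
c=cam("wrist"); im=cams.camera("wrist")[:,:,::-1]; np.savez("w1.npz",K=c[0],R=c[1],t=c[2])
cv2.imwrite("pics/w1_raw.png",im); cv2.imwrite("pics/w1.png",cv2.resize(im,(800,600),interpolation=cv2.INTER_CUBIC))
E
```

```text
TCP [ 0.451  -0.3597  0.3584] yaw 18.17 tilt [ 1.4e-03 -4.0e-04 -1.0e+00]  -> tool d [-0.001  -0.0001 -0.0016] spin 25.17
```

View pics/w1.png

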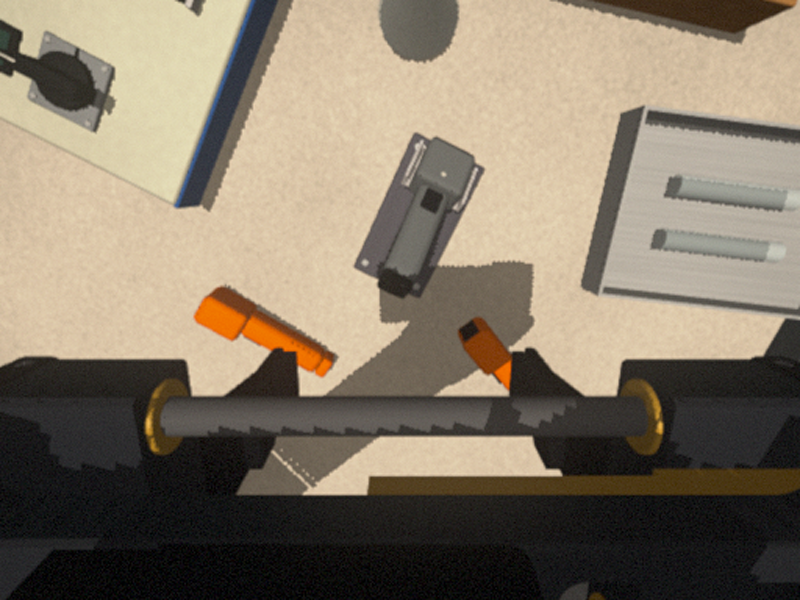

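The stand with the grey scanner is at about (420,215), and the right switch is at (68,85). I'll crop closer.

```bash
python3 - <<'E'
import cv2
im=cv2.imread("pics/w1_raw.png")
cv2.imwrite("pics/w1c.png",cv2.resize(im[80:195,220:320],None,fx=5,fy=5,interpolation=cv2.INTER_CUBIC))
E
```

```text
(no output)
```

View pics/w1c.png

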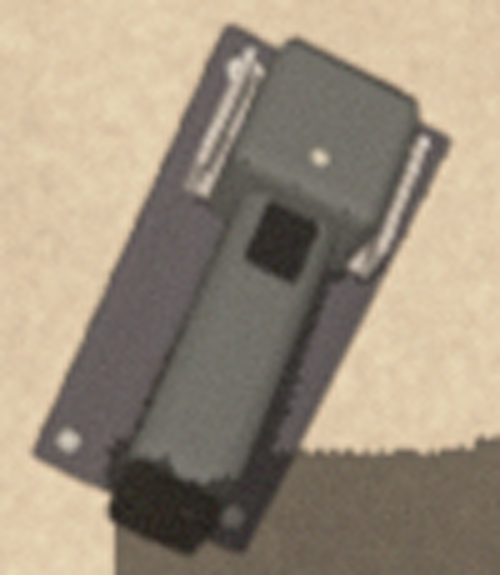

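```bash
python3 - <<'E'
from h import *
from scipy.optimize import least_squares
z=np.load("w1.npz"); c=(z["K"],z["R"],z["t"])
uv=np.array([(230,25),(452,142),(245,552),(35,455)],float); uv=(uv+.5)/5-.5+[220,80]
loc=np.array([(.085,.045,.012),(.085,-.045,.012),(-.085,-.045,.012),(-.085,.045,.012)])
def T(q,L): return R.from_euler("z",q[2]).apply(L)+[q[0],q[1],0]
f=lambda q:(proj(c,T(q,loc))-uv).ravel()
s=least_squares(f,[.486,-.363,-.12]); print(s.x,np.degrees(s.x[2]),s.fun.round(2))
# top check
ct=cam("top"); uv2=np.array([(195,118),(185,473),(375,488)],float); uv2=(uv2+.5)/7-.5+[320,170]
f2=lambda q:(proj(ct,T(q,loc[[0,3,2]]))-uv2).ravel()
s2=least_squares(f2,[.486,-.363,-.12]); print(s2.x,np.degrees(s2.x[2]),s2.fun.round(2))
# scanner features in wrist view
pts=np.array([[0,0,.09],[0,0,.1083],[.0745,0,.09-.0522],[-.0614,0,.133]])
print(((proj(c,T(s.x,pts))-[220,80]+.5)*5-.5).round(0))
E
```

```text
[ 0.48863155 -0.36691332 -0.12995214] -7.445708911780242 [-0.25 -0.97  1.23 -0.68  0.02  1.36 -1.05  0.72]
[ 0.48648824 -0.36380089 -0.12454014] -7.1356245631693165 [-0.04 -0.31 -0.41  0.15  0.45  0.13]
[[246. 324.]
 [248. 330.]
 [339. 104.]
 [158. 531.]]
```

{"api": "arm_command", "payload": {"increments": [{"dx":0,"dy":0,"dz":0,"spin":8.5,"gripper":100},{"dx":0,"dy":0,"dz":0,"spin":8.5,"gripper":100},{"dx":0,"dy":0,"dz":0,"spin":8.5,"gripper":100},{"dx":0.012,"dy":0,"dz":0.035,"spin":0,"gripper":100},{"dx":0.012,"dy":0,"dz":0.035,"spin":0,"gripper":100},{"dx":0.012,"dy":0,"dz":0.035,"spin":0,"gripper":100},{"dx":0,"dy":0,"dz":0.03,"spin":0,"gripper":100},{"dx":0,"dy":0,"dz":0,"spin":0,"gripper":100}]}}

```text
time: 2.25
ee_pos: [0.4835, -0.3659, 0.2201]
eef_rot: [0.998, -0.065, -0.002, -0.001]
ft_force: [0.8, -2.0, 0.6]
width: 0.0873
```

```bash
python3 - <<'E'
from h import *
move((.4875,-.3655,.22),-7.3)
c=cam("wrist"); im=cams.camera("wrist")[:,:,::-1]; np.savez("w2.npz",K=c[0],R=c[1],t=c[2])
cv2.imwrite("pics/w2_raw.png",im); cv2.imwrite("pics/w2.png",cv2.resize(im,(800,600),interpolation=cv2.INTER_CUBIC))
E
```

```text
TCP [ 0.4835 -0.3659  0.2201] yaw -7.47 tilt [-0.004   0.0027 -1.    ]  -> tool d [ 0.004  -0.0009  0.0001] spin -0.17
```

View pics/w2.png

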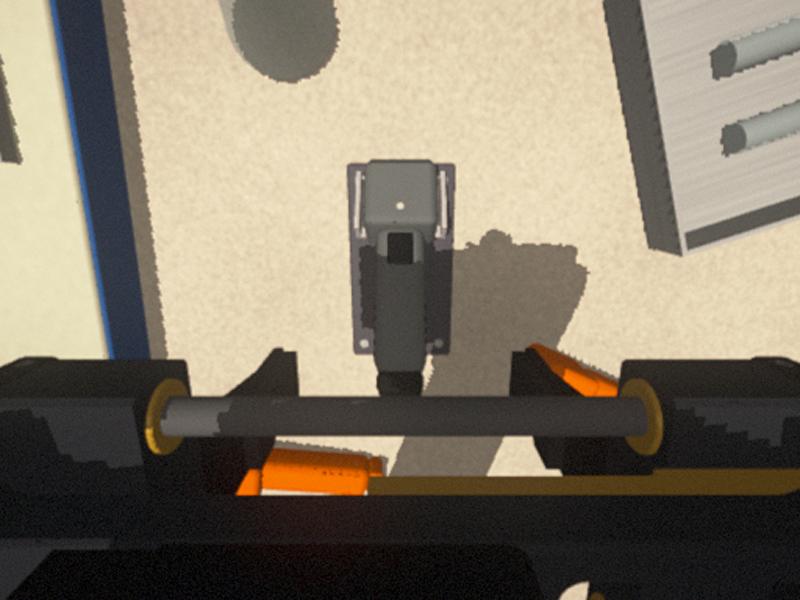

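```bash
python3 - <<'E'
import cv2
im=cv2.imread("pics/w2_raw.png")
cv2.imwrite("pics/w2c.png",cv2.resize(im[95:260,205:310],None,fx=3.6,fy=3.6,interpolation=cv2.INTER_CUBIC)) 
cv2.imwrite("pics/w2d.png",cv2.resize(im[95:235,210:305],None,fx=4,fy=4,interpolation=cv2.INTER_CUBIC))
E
```

```text
(no output)
```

View pics/w2d.png

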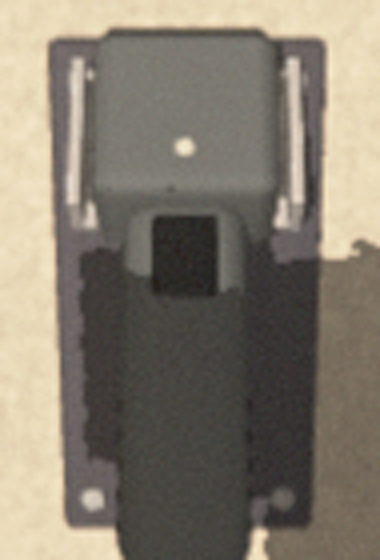

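```bash
python3 - <<'E'
from h import *
from scipy.optimize import least_squares
z=np.load("w2.npz"); c=(z["K"],z["R"],z["t"])
uv=np.array([(50,40),(327,40),(312,526),(67,526)],float); uv=(uv+.5)/4-.5+[210,95]
loc=np.array([(.085,.045,.012),(.085,-.045,.012),(-.085,-.045,.012),(-.085,.045,.012)])
def T(q,L): return R.from_euler("z",q[2]).apply(L)+[q[0],q[1],0]
f=lambda q:(proj(c,T(q,loc))-uv).ravel()
s=least_squares(f,[.486,-.363,-.12]); print(s.x,np.degrees(s.x[2]),s.fun.round(2))
pts=[]
for a in (-.03,0,.03):
  for w in (.017,-.017): pts.append([a*.819+.015*.574,w,.09-a*.574+.015*.819])
print(((proj(c,T(s.x,np.array(pts)))-[210,95]+.5)*4-.5).round(0))
move((s.x[0],s.x[1],.0713),np.degrees(s.x[2]))
E
```

```text
[ 0.488678   -0.36645992 -0.1294628 ] -7.417672232026697 [-0.61 -0.88  0.62 -0.92  0.45  1.2  -0.46  1.21]
[[119. 442.]
 [254. 442.]
 [121. 331.]
 [252. 331.]
 [124. 228.]
 [251. 228.]]
TCP [ 0.4843 -0.3664  0.2223] yaw -7.47 tilt [-1.3e-03  8.0e-04 -1.0e+00]  -> tool d [ 0.0046 -0.0004  0.151 ] spin -0.06
```

{"api": "arm_command", "payload": {"increments": [{"dx":0.004,"dy":0,"dz":0.03,"spin":0,"gripper":100},{"dx":0,"dy":0,"dz":0.035,"spin":0,"gripper":100},{"dx":0,"dy":0,"dz":0.035,"spin":0,"gripper":100},{"dx":0,"dy":0,"dz":0.03,"spin":0,"gripper":100},{"dx":0,"dy":0,"dz":0.02,"spin":0,"gripper":100},{"dx":0,"dy":0,"dz":0,"spin":0,"gripper":100},{"dx":0,"dy":0,"dz":0,"spin":0,"gripper":100},{"dx":0,"dy":0,"dz":0,"spin":0,"gripper":100}], "grip_force": 25}}

```text
time: 3.3
ee_pos: [0.4895, -0.3675, 0.074]
eef_rot: [0.998, -0.065, 0.001, 0.001]
ft_force: [0.2, -0.2, 1.3]
width: 0.0871
```

```bash
python3 - <<'E'
from h import *
print(read_state()["ft_force"])
move((.4887,-.3665,.0713),-7.4)
c=cam("wrist"); im=cams.camera("wrist")[:,:,::-1]
cv2.imwrite("pics/w3.png",cv2.resize(im,(800,600),interpolation=cv2.INTER_CUBIC))
E
```

```text
[ 0.24329485 -0.15456796  1.33803889]
TCP [ 0.4895 -0.3675  0.074 ] yaw -7.47 tilt [ 0.0018 -0.0014 -1.    ]  -> tool d [-0.0009 -0.0009  0.0027] spin -0.07
```

View pics/w3.png

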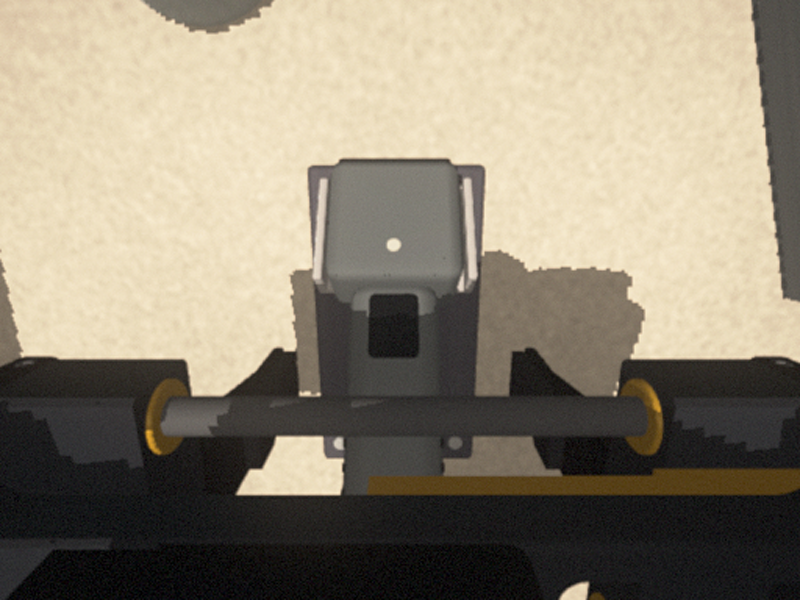

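{"api": "arm_command", "payload": {"increments": [{"dx":0,"dy":-0.002,"dz":0.002,"spin":0,"gripper":100},{"dx":0,"dy":0,"dz":0,"spin":0,"gripper":60},{"dx":0,"dy":0,"dz":0,"spin":0,"gripper":45},{"dx":0,"dy":0,"dz":0,"spin":0,"gripper":30},{"dx":0,"dy":0,"dz":0,"spin":0,"gripper":0},{"dx":0,"dy":0,"dz":0,"spin":0,"gripper":0},{"dx":0,"dy":0,"dz":0,"spin":0,"gripper":0},{"dx":0,"dy":0,"dz":0,"spin":0,"gripper":0}], "grip_force": 30}}

```text
time: 4.35
ee_pos: [0.4891, -0.3648, 0.0706]
eef_rot: [0.998, -0.065, 0.0, -0.0]
ft_force: [0.3, 0.4, -0.1]
width: 0.0338
```

```bash
python3 - <<'E'
from h import *
s=read_state(); print(s["ft_force"],s["torque"],s["width"])
move((.4887,-.3665,.0713),-7.4)
c=cam("wrist"); im=cams.camera("wrist")[:,:,::-1]; np.savez("w4.npz",K=c[0],R=c[1],t=c[2])
cv2.imwrite("pics/w4_raw.png",im)
cv2.imwrite("pics/w4.png",cv2.resize(im,(800,600),interpolation=cv2.INTER_CUBIC))
E
```

```text
[ 0.26941648  0.44372652 -0.1251143 ] [ 0.13835546 -0.10098729 -0.00883944] 0.03375109474018449
TCP [ 0.4891 -0.3648  0.0706] yaw -7.45 tilt [ 1.e-04  1.e-04 -1.e+00]  -> tool d [-0.0002  0.0017 -0.0007] spin -0.05
```

View pics/w4.png

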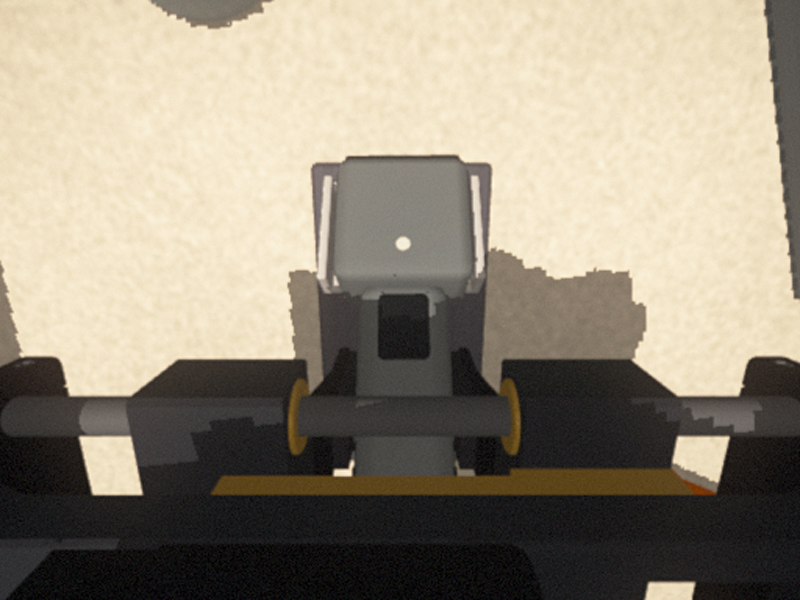

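{"api": "arm_command", "payload": {"increments": [{"dx":-0.001,"dy":0,"dz":-0.006,"spin":0,"gripper":0},{"dx":-0.001,"dy":0,"dz":-0.02,"spin":0,"gripper":0},{"dx":0,"dy":0,"dz":-0.04,"spin":0,"gripper":0},{"dx":0,"dy":0,"dz":-0.045,"spin":0,"gripper":0},{"dx":0,"dy":0,"dz":-0.045,"spin":0,"gripper":0},{"dx":0,"dy":0,"dz":-0.045,"spin":0,"gripper":0},{"dx":0,"dy":0,"dz":-0.045,"spin":0,"gripper":0},{"dx":0,"dy":0,"dz":-0.025,"spin":0,"gripper":0}], "grip_force": 30}}

```text
time: 5.4
ee_pos: [0.4872, -0.3647, 0.3461]
eef_rot: [0.998, -0.065, 0.002, 0.001]
ft_force: [0.4, -0.7, -2.8]
width: 0.0338
```

{"api": "arm_command", "payload": {"increments": [{"dx":0,"dy":-0.03,"dz":0,"spin":0,"gripper":0},{"dx":0,"dy":-0.045,"dz":0,"spin":0,"gripper":0},{"dx":0,"dy":-0.05,"dz":0,"spin":0,"gripper":0},{"dx":0,"dy":-0.055,"dz":0,"spin":0,"gripper":0},{"dx":0,"dy":-0.055,"dz":0,"spin":0,"gripper":0},{"dx":0,"dy":-0.055,"dz":0,"spin":0,"gripper":0},{"dx":0,"dy":-0.045,"dz":0,"spin":0,"gripper":0},{"dx":-0.005,"dy":-0.022,"dz":0,"spin":2.5,"gripper":0}]}}

```text
time: 6.4
ee_pos: [0.5281, -0.0068, 0.3431]
eef_rot: [0.996, -0.085, 0.001, -0.0]
ft_force: [-0.0, -1.0, -1.9]
width: 0.0342
```

```bash
python3 - <<'E'
from h import *
s=read_state(); print(s["ft_force"],s["torque"],s["width"],s["joint_vel"].round(3))
move((.53,-.01,.34),-10)
p,Rt=tool()
c=cam("wrist"); im=cams.camera("wrist")[:,:,::-1]; np.savez("w5.npz",K=c[0],R=c[1],t=c[2])
cv2.imwrite("pics/w5_raw.png",im)
cv2.imwrite("pics/w5.png",cv2.resize(im,(800,600),interpolation=cv2.INTER_CUBIC))
im=cams.camera("top")[:,:,::-1];cv2.imwrite("pics/top5.png",cv2.resize(im,(800,600),interpolation=cv2.INTER_CUBIC))
E
```

```text
[-0.02316035 -1.0400932  -1.90590309] [-0.03689018  0.04126575  0.00127284] 0.03418045211424654 [-0.189 -0.049 -0.089  0.055 -0.     0.001 -0.675]
TCP [ 0.5281 -0.0068  0.3431] yaw -9.79 tilt [ 1.5e-03  1.0e-04 -1.0e+00]  -> tool d [0.0024 0.0028 0.0031] spin 0.21
```

View pics/w5.png

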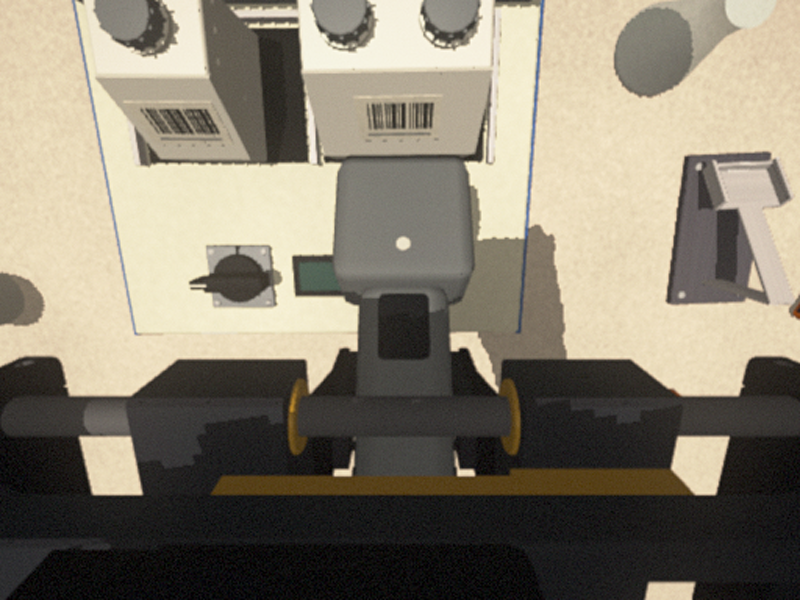

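```bash
python3 - <<'E'
from h import *
s=read_state(); print(s["joint_vel"].round(3))
move((.53,-.01,.34),-10)
c=cam("wrist"); im=cams.camera("wrist")[:,:,::-1]; np.savez("w6.npz",K=c[0],R=c[1],t=c[2])
cv2.imwrite("pics/w6_raw.png",im)
cv2.imwrite("pics/w6c.png",cv2.resize(im[0:110,180:330],None,fx=5,fy=5,interpolation=cv2.INTER_CUBIC))
E
```

```text
[ 0.033  0.01   0.051 -0.004  0.021 -0.004  0.074]
TCP [ 0.528  -0.0067  0.3432] yaw -9.72 tilt [ 1.7e-03  3.0e-04 -1.0e+00]  -> tool d [0.0025 0.0029 0.0032] spin 0.28
```

View pics/w6c.png

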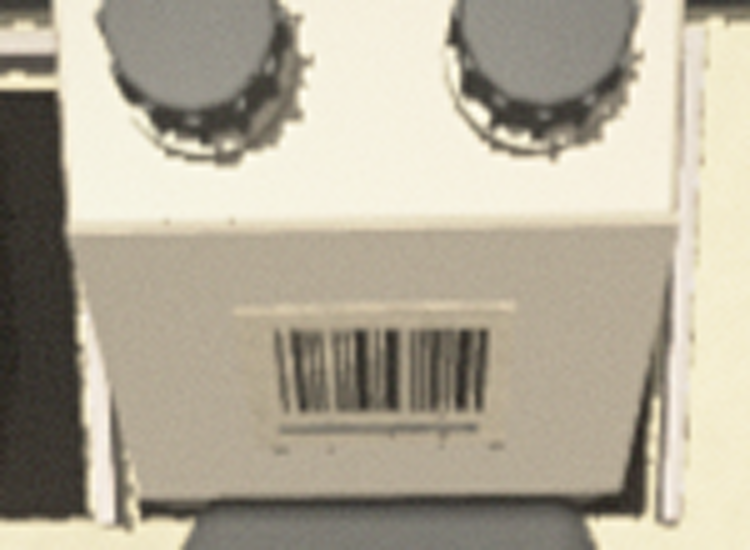

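```bash
python3 - <<'E'
from h import *
from scipy.optimize import least_squares
z=np.load("w6.npz"); c=(z["K"],z["R"],z["t"])
uv=np.array([(70,233),(680,222),(233,310),(516,301)],float); uv=(uv+.5)/5-.5+[180,0]
s35,c35=np.sin(np.radians(35)),np.cos(np.radians(35))
loc=np.array([(-.006,.065,.182),(-.006,-.065,.182),(-.0305+.022*s35,.032,.147+.022*c35),(-.0305+.022*s35,-.032,.147+.022*c35)])
def T(q,L): return R.from_euler("z",q[2]).apply(L)+[q[0],q[1],0]
f=lambda q:(proj(c,T(q,loc))-uv).ravel()
s=least_squares(f,[.68,-.03,-.17]); q=s.x; print(q,np.degrees(q[2]),s.fun.round(2))
lab=T(q,np.array([[-.0305,0,.147]]))[0]; print("label",lab)
more=np.array([[-.0305,0,.147],[-.0305-.022*s35,.032,.147-.022*c35],[-.0305-.022*s35,-.032,.147-.022*c35],[-.055,.065,.112],[-.055,-.065,.112]])
print(((proj(c,T(q,more))-[180,0]+.5)*5-.5).round(0))
ct=cam("top");print("top label",proj(ct,lab), "expected ~", 150+418/4,100+228/4)
Z=R.from_euler("z",q[2])
win=lab-.1*Z.apply([c35,0,-s35]); tcp=win-Z.apply([.0743,0,-.0328]); print("win",win,"tcp",tcp)
move(tcp,np.degrees(q[2]))
E
```

```text
[ 0.68045235 -0.03054506 -0.15120098] -8.663177737114172 [-0.61  0.2   0.14 -0.06  0.23 -0.39  0.26  0.29]
label [ 0.65030032 -0.02595098  0.147     ]
[[378. 377.]
 [255. 444.]
 [504. 439.]
 [141. 499.]
 [621. 490.]]
top label [[254.08649894 156.1712325 ]] expected ~ 254.5 157.0
win [ 0.5693197  -0.01361246  0.20435764] tcp [ 0.4958674  -0.00242099  0.23715764]
TCP [ 0.5282 -0.009   0.3429] yaw -9.81 tilt [ 1.5e-03 -6.0e-04 -1.0e+00]  -> tool d [-0.0331 -0.001   0.1057] spin -1.14
```

{"api": "arm_command", "payload": {"increments": [{"dx":-0.015,"dy":-0.001,"dz":0,"spin":-1.1,"gripper":0},{"dx":-0.018,"dy":0,"dz":0.015,"spin":0,"gripper":0},{"dx":0,"dy":0,"dz":0.025,"spin":0,"gripper":0},{"dx":0,"dy":0,"dz":0.025,"spin":0,"gripper":0},{"dx":0,"dy":0,"dz":0.025,"spin":0,"gripper":0},{"dx":0,"dy":0,"dz":0.016,"spin":0,"gripper":0},{"dx":0,"dy":0,"dz":0,"spin":0,"gripper":0},{"dx":0,"dy":0,"dz":0,"spin":0,"gripper":0}]}}

```text
time: 7.55
ee_pos: [0.4964, -0.0039, 0.2366]
eef_rot: [0.997, -0.077, 0.001, 0.0]
ft_force: [0.9, -0.3, -1.5]
width: 0.0335
```

```bash
python3 - <<'E'
from h import *
s=read_state(); print(s["joint_vel"].round(3),s["width"])
move((.4959,-.0024,.2372),-8.66)
im=cams.camera("wrist")[:,:,::-1]
cv2.imwrite("pics/w7.png",cv2.resize(im,(800,600),interpolation=cv2.INTER_CUBIC))
im=cams.camera("scene")[:,:,::-1]
cv2.imwrite("pics/s7.png",cv2.resize(im[150:290,90:350],None,fx=3,fy=3,interpolation=cv2.INTER_CUBIC))
move((.4959,-.0024,.2372),-8.66)
E
```

```text
[-0.004  0.001 -0.003 -0.006  0.002 -0.001 -0.002] 0.03354399473856552
TCP [ 0.4964 -0.0039  0.2366] yaw -8.87 tilt [ 1.3e-03 -2.0e-04 -1.0e+00]  -> tool d [-0.0007 -0.0014 -0.0006] spin -0.21
TCP [ 0.4965 -0.0037  0.2365] yaw -8.86 tilt [ 1.5e-03 -2.0e-04 -1.0e+00]  -> tool d [-0.0008 -0.0012 -0.0007] spin -0.2
```

View pics/w7.png

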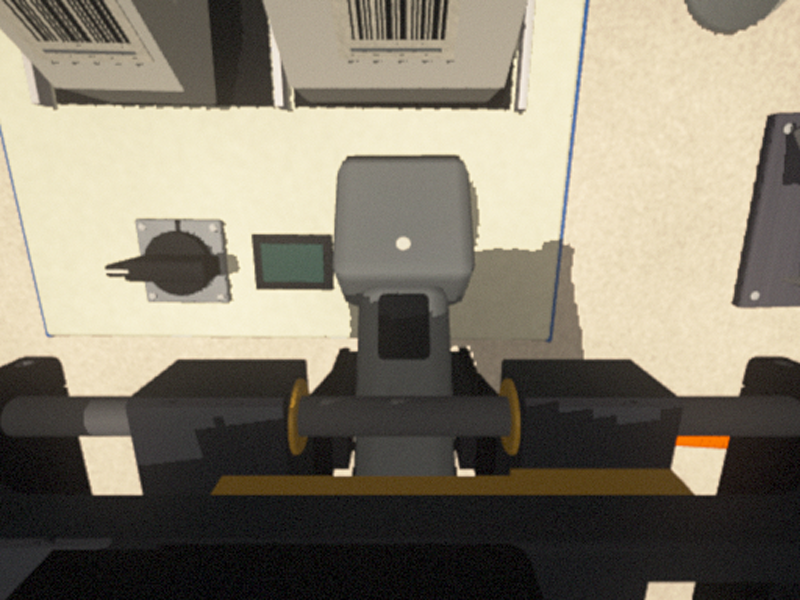

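View pics/s7.png

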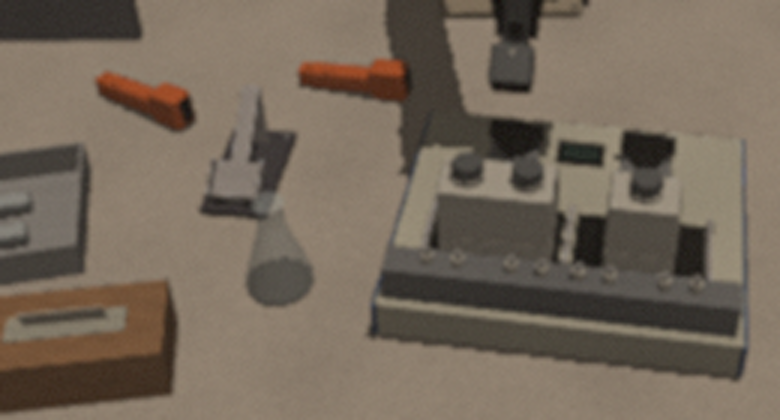

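The window is lined up with the label to within about 1.5 mm: the bars' centre is at column 398 and the scanner's at 403. I'll make a small trim and hold still.

{"api": "arm_command", "payload": {"increments": [{"dx":-0.001,"dy":-0.001,"dz":-0.001,"spin":-0.2,"gripper":0},{"dx":0,"dy":0,"dz":0,"spin":0,"gripper":0},{"dx":0,"dy":0,"dz":0,"spin":0,"gripper":0},{"dx":0,"dy":0,"dz":0,"spin":0,"gripper":0},{"dx":0,"dy":0,"dz":0,"spin":0,"gripper":0},{"dx":0,"dy":0,"dz":0,"spin":0,"gripper":0},{"dx":0,"dy":0,"dz":0,"spin":0,"gripper":0},{"dx":0,"dy":0,"dz":0,"spin":0,"gripper":0}]}}

```text
time: 8.65
ee_pos: [0.4952, -0.0026, 0.2366]
eef_rot: [0.997, -0.076, 0.0, 0.0]
ft_force: [-0.6, -0.1, -2.0]
width: 0.0339
```

{"api": "arm_command", "payload": {"increments": [{"dx":0,"dy":0,"dz":0,"spin":0,"gripper":0},{"dx":0,"dy":0,"dz":0,"spin":0,"gripper":0},{"dx":0,"dy":0,"dz":0,"spin":0,"gripper":0},{"dx":0,"dy":0,"dz":0,"spin":0,"gripper":0},{"dx":0,"dy":0,"dz":0,"spin":0,"gripper":0},{"dx":0,"dy":0,"dz":0,"spin":0,"gripper":0},{"dx":0,"dy":0,"dz":0,"spin":0,"gripper":0},{"dx":0,"dy":0,"dz":0,"spin":0,"gripper":0}]}}

```text
time: 9.65
ee_pos: [0.4952, -0.0026, 0.2365]
eef_rot: [0.997, -0.076, 0.0, 0.0]
ft_force: [-0.2, -0.4, -1.3]
width: 0.0338
```

```bash
python3 - <<'E'
from h import *
s=read_state(); print(s["time"],s["joint_vel"].round(4))
move((.4959,-.0024,.2372),-8.66)
im=cams.camera("wrist")[:,:,::-1]
cv2.imwrite("pics/w8.png",cv2.resize(im[:200,100:420],None,fx=2.4,fy=2.4,interpolation=cv2.INTER_CUBIC))
E
```

```text
9.65 [ 0.0006 -0.0002  0.0005  0.0006  0.0004 -0.0024  0.0006]
TCP [ 0.4952 -0.0026  0.2365] yaw -8.67 tilt [ 0. -0. -1.]  -> tool d [ 0.0006 -0.0003 -0.0007] spin -0.01
```

View pics/w8.png

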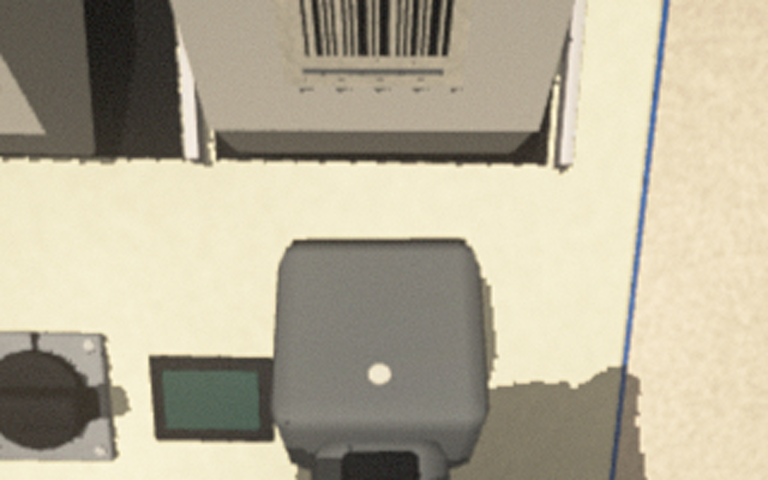

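Label bars are at column ~377 and the scanner axis at ~379, so it's centred and still. I'll hold one more second, then carry it back.

{"api": "arm_command", "payload": {"increments": [{"dx":0,"dy":0,"dz":0,"spin":0,"gripper":0},{"dx":0,"dy":0,"dz":0,"spin":0,"gripper":0},{"dx":0,"dy":0,"dz":0,"spin":0,"gripper":0},{"dx":0,"dy":0,"dz":0,"spin":0,"gripper":0},{"dx":0,"dy":0,"dz":0,"spin":0,"gripper":0},{"dx":-0.005,"dy":0,"dz":-0.01,"spin":0,"gripper":0},{"dx":-0.01,"dy":0,"dz":-0.015,"spin":0,"gripper":0},{"dx":-0.01,"dy":0,"dz":-0.01,"spin":-1.2,"gripper":0}]}}

```text
time: 10.7
ee_pos: [0.4701, 0.0015, 0.2732]
eef_rot: [0.998, -0.064, 0.001, 0.0]
ft_force: [-1.4, 0.6, -2.4]
width: 0.0341
```

```bash
python3 - <<'E'
from h import *
move((.4865,-.3645,.26),-7.45)
E
```

```text
TCP [0.4701 0.0015 0.2732] yaw -7.39 tilt [ 1.5e-03 -2.0e-04 -1.0e+00]  -> tool d [0.0633 0.3608 0.0133] spin 0.06
```

{"api": "arm_command", "payload": {"increments": [{"dx":0.005,"dy":0.03,"dz":0,"spin":0,"gripper":0},{"dx":0.008,"dy":0.045,"dz":0,"spin":0,"gripper":0},{"dx":0.01,"dy":0.055,"dz":0,"spin":0,"gripper":0},{"dx":0.01,"dy":0.055,"dz":0,"spin":0,"gripper":0},{"dx":0.01,"dy":0.055,"dz":0,"spin":0,"gripper":0},{"dx":0.01,"dy":0.055,"dz":0,"spin":0,"gripper":0},{"dx":0.007,"dy":0.045,"dz":0,"spin":0,"gripper":0},{"dx":0.003,"dy":0.021,"dz":0,"spin":0,"gripper":0}]}}

```text
time: 11.7
ee_pos: [0.4849, -0.3675, 0.272]
eef_rot: [0.998, -0.066, -0.0, 0.0]
ft_force: [0.4, 0.2, -2.3]
width: 0.0335
```

{"api": "arm_command", "payload": {"increments": [{"dx":0,"dy":0,"dz":0.02,"spin":0,"gripper":0},{"dx":0,"dy":0,"dz":0.03,"spin":0,"gripper":0},{"dx":0,"dy":0,"dz":0.03,"spin":0,"gripper":0},{"dx":0,"dy":0,"dz":0.025,"spin":0,"gripper":0},{"dx":0,"dy":0,"dz":0.02,"spin":0,"gripper":0},{"dx":0,"dy":0,"dz":0.01,"spin":0,"gripper":0},{"dx":0,"dy":0,"dz":0,"spin":0,"gripper":0},{"dx":0,"dy":0,"dz":0,"spin":0,"gripper":0}]}}

```text
time: 12.7
ee_pos: [0.4866, -0.3651, 0.1378]
eef_rot: [0.998, -0.065, 0.001, 0.0]
ft_force: [0.1, 0.6, -2.1]
width: 0.0338
```

```bash
python3 - <<'E'
from h import *
move((.4866,-.3645,.0735),-7.45)
im=cams.camera("wrist")[:,:,::-1]
cv2.imwrite("pics/w9.png",cv2.resize(im,(800,600),interpolation=cv2.INTER_CUBIC))
move((.4866,-.3645,.0735),-7.45)
E
```

```text
TCP [ 0.4866 -0.3651  0.1378] yaw -7.45 tilt [ 1.4e-03 -9.0e-04 -1.0e+00]  -> tool d [-0.0002 -0.0006  0.0643] spin 0.0
TCP [ 0.4866 -0.3652  0.1377] yaw -7.45 tilt [ 0.0014 -0.001  -1.    ]  -> tool d [-0.0002 -0.0007  0.0642] spin -0.0
```

View pics/w9.png

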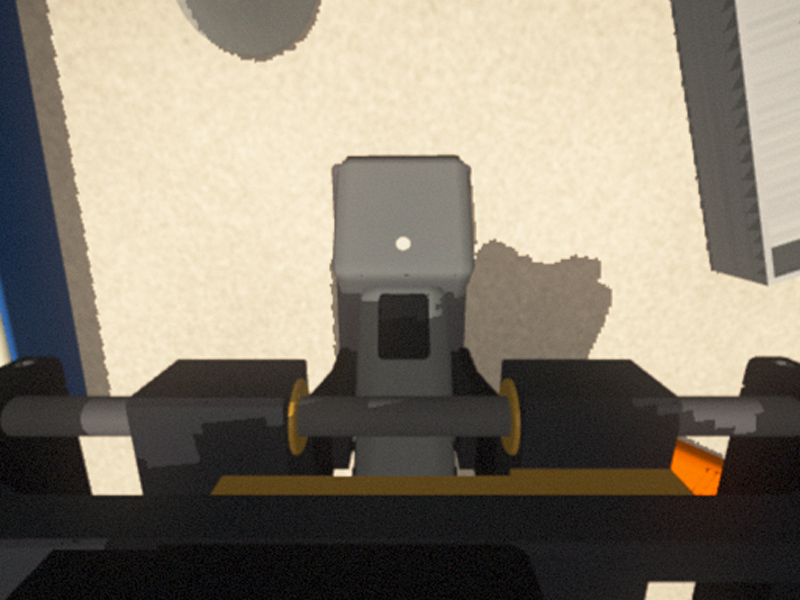

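{"api": "arm_command", "payload": {"increments": [{"dx":0,"dy":-0.0005,"dz":0.015,"spin":0,"gripper":0},{"dx":0,"dy":0,"dz":0.015,"spin":0,"gripper":0},{"dx":0,"dy":0,"dz":0.012,"spin":0,"gripper":0},{"dx":0,"dy":0,"dz":0.01,"spin":0,"gripper":0},{"dx":0,"dy":0,"dz":0.006,"spin":0,"gripper":0},{"dx":0,"dy":0,"dz":0.003,"spin":0,"gripper":0},{"dx":0,"dy":0,"dz":0,"spin":0,"gripper":0},{"dx":0,"dy":0,"dz":0,"spin":0,"gripper":0}]}}

```text
time: 13.75
ee_pos: [0.4864, -0.3646, 0.076]
eef_rot: [0.998, -0.065, 0.0, 0.0]
ft_force: [-0.1, -0.1, -2.4]
width: 0.0338
```

```bash
python3 - <<'E'
from h import *
print(read_state()["ft_force"],read_state()["torque"])
move((.4866,-.3645,.073),-7.45)
im=cams.camera("wrist")[:,:,::-1]
cv2.imwrite("pics/w10.png",cv2.resize(im,(800,600),interpolation=cv2.INTER_CUBIC))
E
```

```text
[-0.09178588 -0.11936687 -2.40865684] [0.03083363 0.03051005 0.04539068]
TCP [ 0.4864 -0.3646  0.076 ] yaw -7.46 tilt [ 6.e-04 -5.e-04 -1.e+00]  -> tool d [ 0.0002 -0.0001  0.003 ] spin -0.01
```

View pics/w10.png

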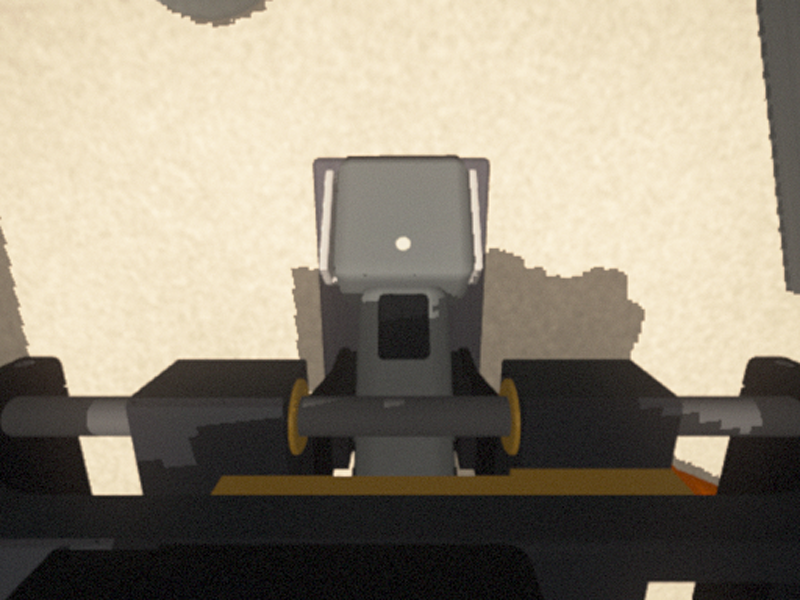

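{"api": "arm_command", "payload": {"increments": [{"dx":0,"dy":0,"dz":0.002,"spin":0,"gripper":0},{"dx":0,"dy":0,"dz":0.001,"spin":0,"gripper":0},{"dx":0.001,"dy":0,"dz":0.001,"spin":0,"gripper":0},{"dx":0,"dy":0,"dz":0,"spin":0,"gripper":0},{"dx":0,"dy":0,"dz":0,"spin":0,"gripper":0},{"dx":0,"dy":0,"dz":0,"spin":0,"gripper":0},{"dx":0,"dy":0,"dz":0,"spin":0,"gripper":0},{"dx":0,"dy":0,"dz":0,"spin":0,"gripper":0}], "grip_force": 10}}

```text
time: 14.8
ee_pos: [0.4874, -0.3646, 0.0717]
eef_rot: [0.998, -0.065, 0.0, 0.0]
ft_force: [1.0, -0.3, -0.1]
width: 0.034
```

```bash
python3 - <<'E'
from h import *
print(read_state()["ft_force"],read_state()["torque"])
move((.4891,-.3648,.0706),-7.45)
E
```

```text
[ 0.98792464 -0.29128013 -0.1131134 ] [-0.12371121 -0.48604464 -0.00923778]
TCP [ 0.4874 -0.3646  0.0717] yaw -7.46 tilt [ 5.e-04 -2.e-04 -1.e+00]  -> tool d [ 0.0017 -0.      0.0011] spin -0.01
```

Contact is confirmed: the weight is off the gripper. I'll release a little first, then fully.

{"api": "arm_command", "payload": {"increments": [{"dx":0,"dy":0,"dz":0,"spin":0,"gripper":42},{"dx":0,"dy":0,"dz":0,"spin":0,"gripper":44},{"dx":0,"dy":0,"dz":0,"spin":0,"gripper":50},{"dx":0,"dy":0,"dz":0,"spin":0,"gripper":70},{"dx":0,"dy":0,"dz":0,"spin":0,"gripper":100},{"dx":0,"dy":0,"dz":0,"spin":0,"gripper":100},{"dx":0,"dy":0,"dz":0,"spin":0,"gripper":100},{"dx":0,"dy":0,"dz":0,"spin":0,"gripper":100}]}}

```text
time: 15.8
ee_pos: [0.4871, -0.3646, 0.0715]
eef_rot: [0.998, -0.065, 0.0, 0.0]
ft_force: [0.4, 0.5, 1.1]
width: 0.0835
```

```bash
python3 - <<'E'
from h import *
print(read_state()["ft_force"],read_state()["width"])
im=cams.camera("wrist")[:,:,::-1]
cv2.imwrite("pics/w11.png",cv2.resize(im,(800,600),interpolation=cv2.INTER_CUBIC))
move((.4891,-.3648,.0706),-7.45)
E
```

```text
[0.41253104 0.50984122 1.07122482] 0.08353212769848123
TCP [ 0.4871 -0.3646  0.0716] yaw -7.47 tilt [ 0.e+00 -1.e-04 -1.e+00]  -> tool d [ 0.002 -0.     0.001] spin -0.02
```

View pics/w11.png

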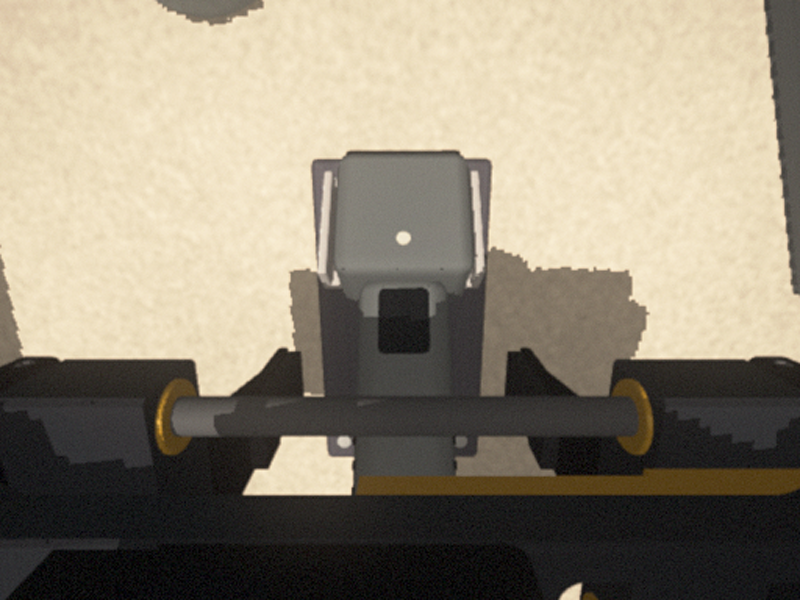

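The scanner has seated: its dot slid about 2 mm to the toe, and the head is centred between the cheeks. I'll lift off and go to the right switch, turning the jaws.

{"api": "arm_command", "payload": {"increments": [{"dx":0,"dy":0,"dz":-0.01,"spin":0,"gripper":100},{"dx":0,"dy":0,"dz":-0.02,"spin":0,"gripper":100},{"dx":0,"dy":0,"dz":-0.03,"spin":0,"gripper":100},{"dx":0,"dy":0,"dz":-0.035,"spin":0,"gripper":100},{"dx":0,"dy":0,"dz":-0.035,"spin":0,"gripper":100},{"dx":0,"dy":0,"dz":-0.035,"spin":0,"gripper":100},{"dx":0,"dy":0,"dz":-0.035,"spin":0,"gripper":100},{"dx":0,"dy":0,"dz":-0.02,"spin":0,"gripper":100}]}}

```text
time: 16.85
ee_pos: [0.4875, -0.3647, 0.2956]
eef_rot: [0.998, -0.065, 0.002, 0.001]
ft_force: [0.7, -0.5, 0.1]
width: 0.0874
```

{"api": "arm_command", "payload": {"increments": [{"dx":-0.005,"dy":-0.03,"dz":0,"spin":0,"gripper":100},{"dx":-0.005,"dy":-0.045,"dz":0,"spin":0,"gripper":100},{"dx":-0.005,"dy":-0.055,"dz":0,"spin":0,"gripper":100},{"dx":-0.005,"dy":-0.055,"dz":0,"spin":0,"gripper":100},{"dx":-0.005,"dy":-0.055,"dz":0,"spin":0,"gripper":100},{"dx":-0.005,"dy":-0.055,"dz":0,"spin":0,"gripper":100},{"dx":-0.005,"dy":-0.04,"dz":0,"spin":0,"gripper":100},{"dx":-0.005,"dy":-0.02,"dz":0,"spin":0,"gripper":100}]}}

```text
time: 17.85
ee_pos: [0.4934, -0.0046, 0.2934]
eef_rot: [0.998, -0.063, 0.001, 0.0]
ft_force: [0.2, -0.6, -0.6]
width: 0.0869
```

```bash
python3 - <<'E'
from h import *
print(read_state()["joint_positions"].round(2))
im=cams.camera("top")[:,:,::-1]
cv2.imwrite("pics/top12.png",cv2.resize(im[170:250,320:400],None,fx=6,fy=6,interpolation=cv2.INTER_CUBIC))
move((.5046,-.006,.29),80)
c=cam("wrist"); im=cams.camera("wrist")[:,:,::-1]; np.savez("w12.npz",K=c[0],R=c[1],t=c[2])
cv2.imwrite("pics/w12_raw.png",im)
cv2.imwrite("pics/w12.png",cv2.resize(im,(800,600),interpolation=cv2.INTER_CUBIC))
E
```

```text
[ 0.39  0.04 -0.48  1.66  0.02  1.44 -1.79]
TCP [ 0.4932 -0.0025  0.2935] yaw -7.16 tilt [ 2.2e-03  3.0e-04 -1.0e+00]  -> tool d [0.0117 0.002  0.0035] spin -87.16
```

View pics/w12.png

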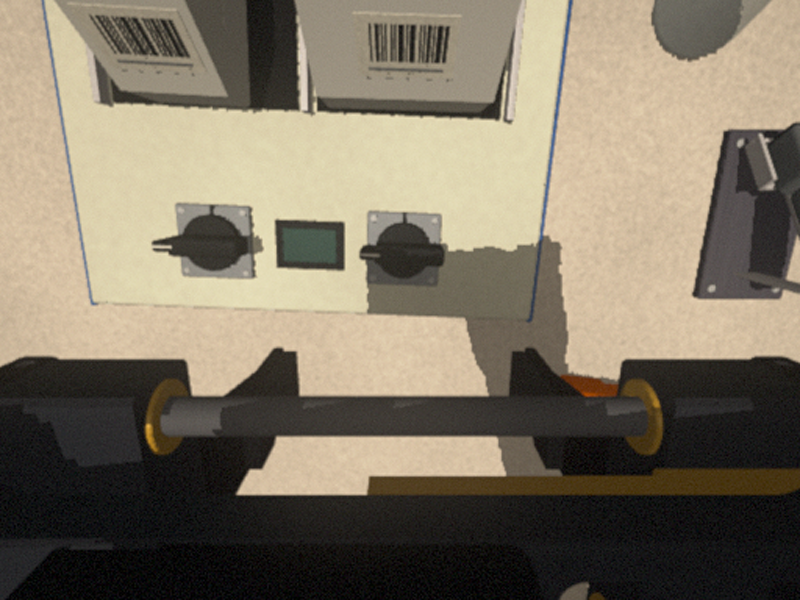

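View pics/top12.png

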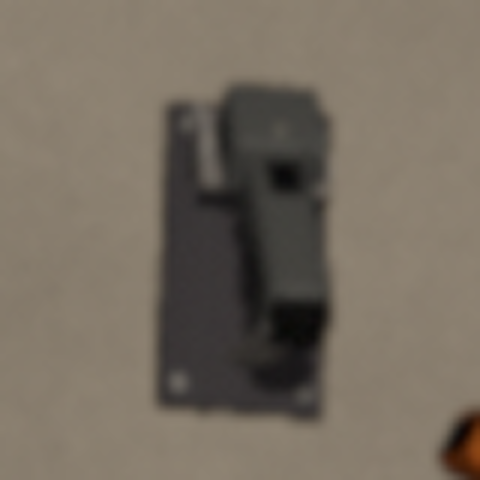

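Scanner back in the stand as at the start; both switches are off (right one at (404,247)). I'll measure the right switch.

```bash
python3 - <<'E'
import cv2
im=cv2.imread("pics/w12_raw.png")
cv2.imwrite("pics/w12c.png",cv2.resize(im[125:190,220:295],None,fx=8,fy=8,interpolation=cv2.INTER_CUBIC))
E
```

```text
(no output)
```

View pics/w12c.png

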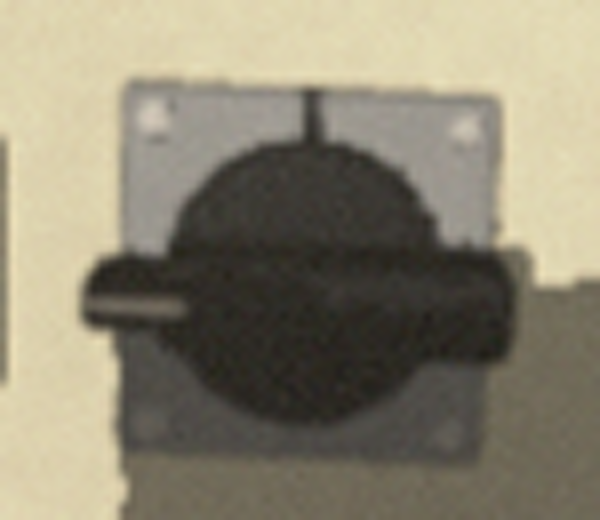

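```bash
python3 - <<'E'
from h import *
z=np.load("w12.npz"); c=(z["K"],z["R"],z["t"])
def P(u,v,zz): return onz(c,(u+.5)/8-.5+220,(v+.5)/8-.5+125,zz).round(4)
print("disc",P(305,283,.077),"plate ctr",P(306,272,.065))
print("disc ends",P(168,283,.077),P(440,283,.077),P(305,140,.077),P(305,425,.077))
print("bar tip,end",P(85,302,.105),P(515,312,.105), "lower edge",P(500,360,.105))
for a,b in [((125,80),(500,97)),((122,452),(483,460))]: 
    d=P(*a,.065)-P(*b,.065); print("plate yaw",np.degrees(np.arctan2(-d[0],d[1])), np.linalg.norm(d))
q=(0.5051,-.0066)
u=lambda p:((proj(c,p)-[220,125]+.5)*8-.5).round(0)
for yw in (-9.3,-10.2):
  Z=R.from_euler("z",yw,degrees=True)
  print(u(Z.apply([[0,.036,0],[0.008,-.034,0],[-.008,-.034,0],[0,0,-.028]])+[*q,.105]))
E
```

```text
disc [ 0.5112 -0.0061  0.077 ] plate ctr [ 0.5113 -0.0063  0.065 ]
disc ends [0.5141 0.0174 0.077 ] [ 0.5083 -0.0292  0.077 ] [ 0.5353 -0.0091  0.077 ] [ 0.4864 -0.003   0.077 ]
bar tip,end [0.5166 0.0287 0.105 ] [ 0.5065 -0.0395  0.105 ] lower edge [ 0.499  -0.0363  0.105 ]
plate yaw -9.707791535736506 0.06523411684080654
plate yaw -8.487656913310108 0.06571978393147683
[[ 89. 337.]
 [527. 304.]
 [520. 402.]
 [312. 317.]]
[[ 89. 334.]
 [527. 307.]
 [519. 405.]
 [312. 317.]]
```

{"api": "arm_command", "payload": {"increments": [{"dx":0.018,"dy":0.002,"dz":0.01,"spin":-10.5,"gripper":100},{"dx":0,"dy":0,"dz":0.02,"spin":-10.5,"gripper":80},{"dx":0,"dy":0,"dz":0.02,"spin":-10.5,"gripper":80},{"dx":0,"dy":0,"dz":0.01,"spin":-10.5,"gripper":70},{"dx":0,"dy":0,"dz":0,"spin":-10.5,"gripper":70},{"dx":0,"dy":0,"dz":0,"spin":-10.5,"gripper":70},{"dx":0,"dy":0,"dz":0,"spin":-10.5,"gripper":70},{"dx":0,"dy":0,"dz":0,"spin":-10.5,"gripper":70}]}}

```text
time: 18.95
ee_pos: [0.5114, -0.0132, 0.2325]
eef_rot: [0.784, 0.621, 0.0, 0.001]
ft_force: [0.1, -0.1, -0.4]
width: 0.0607
```

{"api": "arm_command", "payload": {"increments": [{"dx":0,"dy":0,"dz":0,"spin":-4,"gripper":70},{"dx":0,"dy":0,"dz":0,"spin":0,"gripper":70},{"dx":0,"dy":0,"dz":0,"spin":0,"gripper":70},{"dx":0,"dy":0,"dz":0,"spin":0,"gripper":70},{"dx":0,"dy":0,"dz":0,"spin":0,"gripper":70},{"dx":0,"dy":0,"dz":0,"spin":0,"gripper":70},{"dx":0,"dy":0,"dz":0,"spin":0,"gripper":70},{"dx":0,"dy":0,"dz":0,"spin":0,"gripper":70}]}}

```text
time: 19.95
ee_pos: [0.5112, -0.0117, 0.2315]
eef_rot: [0.763, 0.646, -0.0, 0.0]
ft_force: [-0.9, 0.1, -0.3]
width: 0.061
```

```bash
python3 - <<'E'
from h import *
move((.511,-.006,.081),80.8)
c=cam("wrist"); im=cams.camera("wrist")[:,:,::-1]; np.savez("w13.npz",K=c[0],R=c[1],t=c[2])
cv2.imwrite("pics/w13_raw.png",im)
cv2.imwrite("pics/w13.png",cv2.resize(im,(800,600),interpolation=cv2.INTER_CUBIC))
E
```

```text
TCP [ 0.5112 -0.0117  0.2315] yaw 80.54 tilt [ 1.e-04 -1.e-04 -1.e+00]  -> tool d [ 0.0056 -0.0011  0.1505] spin -0.26
```

View pics/w13.png

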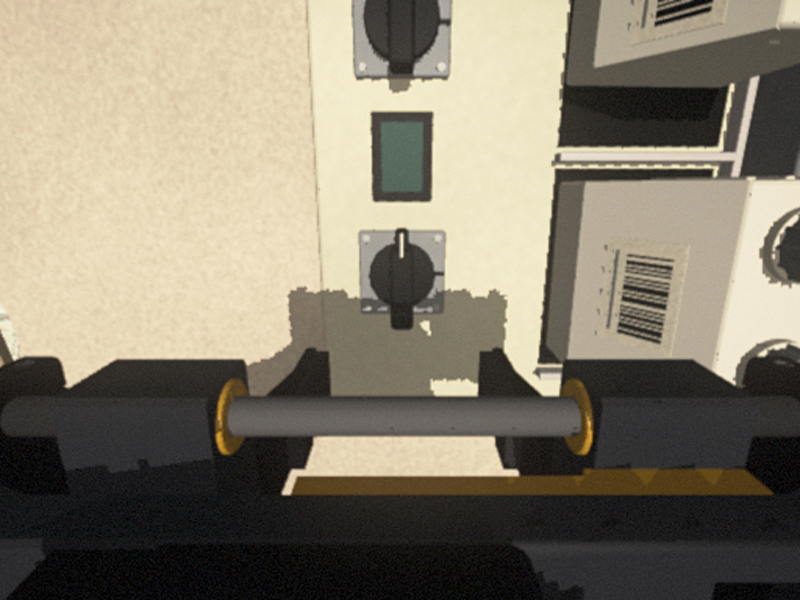

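```bash
python3 - <<'E'
from h import *
z=np.load("w13.npz"); c=(z["K"],z["R"],z["t"])
P=lambda u,v,zz:onz(c,(u+.5)*.64-.5,(v+.5)*.64-.5,zz).round(4)
print(P(402,272,.065),P(402,273,.077),(P(402,228,.105)*34+P(402,328,.105)*36)/70, P(402,228,.105)-P(402,328,.105))
im=cv2.imread("pics/w13_raw.png"); cv2.imwrite("pics/w13c.png",cv2.resize(im[140:215,220:295],None,fx=8,fy=8,interpolation=cv2.INTER_CUBIC))
E
```

```text
[ 0.511  -0.0055  0.065 ] [ 0.5113 -0.0038  0.077 ] [ 0.51143429 -0.00368857  0.105     ] [0.0116 0.0692 0.    ]
```

View pics/w13c.png

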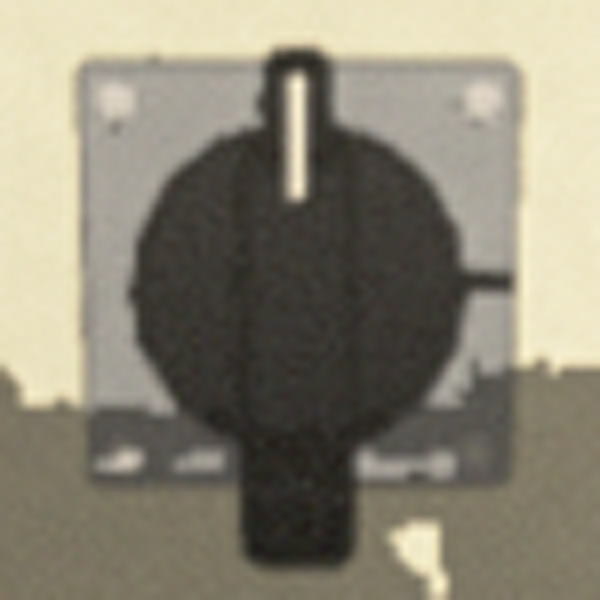

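{"api": "arm_command", "payload": {"increments": [{"dx":0.007,"dy":-0.001,"dz":0.02,"spin":0,"gripper":70},{"dx":0,"dy":0,"dz":0.03,"spin":0,"gripper":70},{"dx":0,"dy":0,"dz":0.035,"spin":0,"gripper":70},{"dx":0,"dy":0,"dz":0.03,"spin":0,"gripper":70},{"dx":0,"dy":0,"dz":0.02,"spin":0,"gripper":70},{"dx":0,"dy":0,"dz":0.01,"spin":0,"gripper":70},{"dx":0,"dy":0,"dz":0,"spin":0,"gripper":70},{"dx":0,"dy":0,"dz":0,"spin":0,"gripper":70}]}}

```text
time: 21.0
ee_pos: [0.5119, -0.0046, 0.0874]
eef_rot: [0.763, 0.646, 0.0, 0.001]
ft_force: [0.6, -0.4, -0.7]
width: 0.0613
```

```bash
python3 - <<'E'
from h import *
print(read_state()["ft_force"])
move((.5112,-.0045,.0815),80.5)
im=cams.camera("wrist")[:,:,::-1]
cv2.imwrite("pics/w14.png",cv2.resize(im,(800,600),interpolation=cv2.INTER_CUBIC))
E
```

```text
[ 0.57771556 -0.36522838 -0.65847396]
TCP [ 0.5119 -0.0046  0.0874] yaw 80.54 tilt [ 1.3e-03 -2.0e-04 -1.0e+00]  -> tool d [-0.     -0.0008  0.0059] spin 0.04
```

View pics/w14.png

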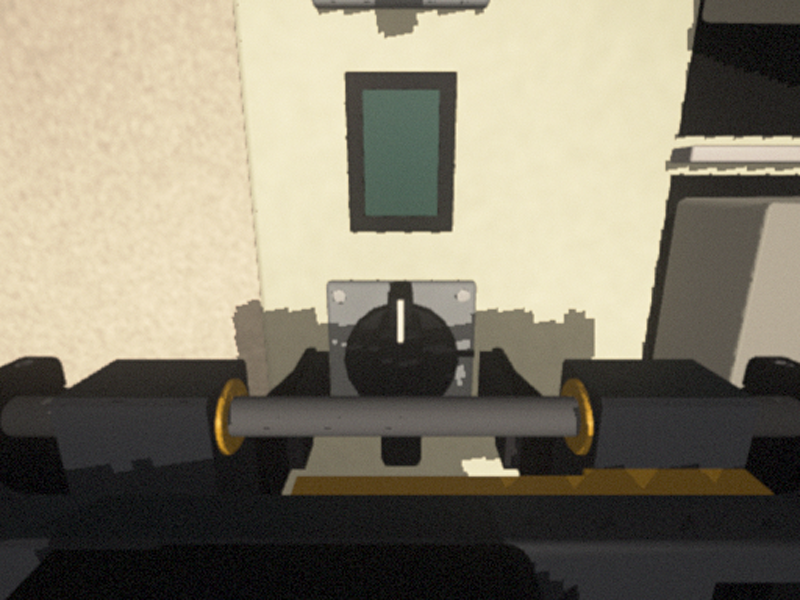

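The bar is centred between the fingers (column 401). I'll lower the last few mm and close on it.

{"api": "arm_command", "payload": {"increments": [{"dx":0,"dy":0,"dz":0.005,"spin":0,"gripper":70},{"dx":0,"dy":0,"dz":0,"spin":0,"gripper":40},{"dx":0,"dy":0,"dz":0,"spin":0,"gripper":25},{"dx":0,"dy":0,"dz":0,"spin":0,"gripper":0},{"dx":0,"dy":0,"dz":0,"spin":0,"gripper":0},{"dx":0,"dy":0,"dz":0,"spin":0,"gripper":0},{"dx":0,"dy":0,"dz":0,"spin":0,"gripper":0},{"dx":0,"dy":0,"dz":0,"spin":0,"gripper":0}], "grip_force": 30}}

```text
time: 22.05
ee_pos: [0.5109, -0.0045, 0.0815]
eef_rot: [0.763, 0.646, -0.0, -0.0]
ft_force: [-5.6, 0.3, 5.3]
width: 0.0159
```

```bash
python3 - <<'E'
from h import *
s=read_state();print(s["ft_force"],s["torque"],s["width"])
move((.5112,-.0045,.0815),80.5)
E
```

```text
[-5.58109167  0.25819164  5.33650728] [0.06359351 0.98731445 0.00680517] 0.015938012617813253
TCP [ 0.5109 -0.0045  0.0815] yaw 80.54 tilt [-1.e-03 -2.e-04 -1.e+00]  -> tool d [0.0001 0.0003 0.    ] spin 0.04
```

{"api": "arm_command", "payload": {"increments": [{"dx":0,"dy":0,"dz":0,"spin":5,"gripper":0},{"dx":0,"dy":0,"dz":0,"spin":8,"gripper":0},{"dx":0,"dy":0,"dz":0,"spin":8,"gripper":0},{"dx":0,"dy":0,"dz":0,"spin":8,"gripper":0},{"dx":0,"dy":0,"dz":0,"spin":8,"gripper":0},{"dx":0,"dy":0,"dz":0,"spin":8,"gripper":0},{"dx":0,"dy":0,"dz":0,"spin":8,"gripper":0},{"dx":0,"dy":0,"dz":0,"spin":7,"gripper":0}]}}

```text
time: 23.05
ee_pos: [0.5102, -0.0041, 0.0815]
eef_rot: [0.984, 0.176, -0.001, -0.0]
ft_force: [-7.3, 2.9, 7.5]
width: 0.0159
```

```bash
python3 - <<'E'
from h import *
s=read_state();print(s["ft_force"],s["torque"],s["width"])
move((.5112,-.0045,.0815),-9.5)
E
```

```text
[-7.33797919  2.9124576   7.52628678] [0.47093639 1.90566905 0.06316336] 0.01589021654331741
TCP [ 0.5102 -0.0041  0.0815] yaw 20.33 tilt [-2.3e-03  2.0e-04 -1.0e+00]  -> tool d [0.0007 0.0007 0.    ] spin 29.83
```

{"api": "arm_command", "payload": {"increments": [{"dx":0,"dy":0,"dz":0,"spin":8,"gripper":0},{"dx":0,"dy":0,"dz":0,"spin":8,"gripper":0},{"dx":0,"dy":0,"dz":0,"spin":8,"gripper":0},{"dx":0,"dy":0,"dz":0,"spin":5,"gripper":0},{"dx":0,"dy":0,"dz":0,"spin":1,"gripper":0},{"dx":0,"dy":0,"dz":0,"spin":0,"gripper":0},{"dx":0,"dy":0,"dz":0,"spin":0,"gripper":0},{"dx":0,"dy":0,"dz":0,"spin":0,"gripper":0}]}}

```text
time: 24.05
ee_pos: [0.5102, -0.0036, 0.0815]
eef_rot: [0.997, -0.082, -0.001, -0.0]
ft_force: [-8.5, 3.0, 8.4]
width: 0.0159
```

```bash
python3 - <<'E'
from h import *
s=read_state();print(s["ft_force"],s["torque"],s["width"])
move((.5112,-.0045,.0815),-9.5)
im=cams.camera("wrist")[:,:,::-1]
cv2.imwrite("pics/w15.png",cv2.resize(im,(800,600),interpolation=cv2.INTER_CUBIC))
E
```

```text
[-8.47836951  2.97526979  8.43299124] [ 0.80069344  1.92546513 -0.06697301] 0.01586818637005519
TCP [ 0.5102 -0.0036  0.0815] yaw -9.42 tilt [-2.3e-03  7.0e-04 -1.0e+00]  -> tool d [0.0011 0.0007 0.    ] spin 0.08
```

View pics/w15.png

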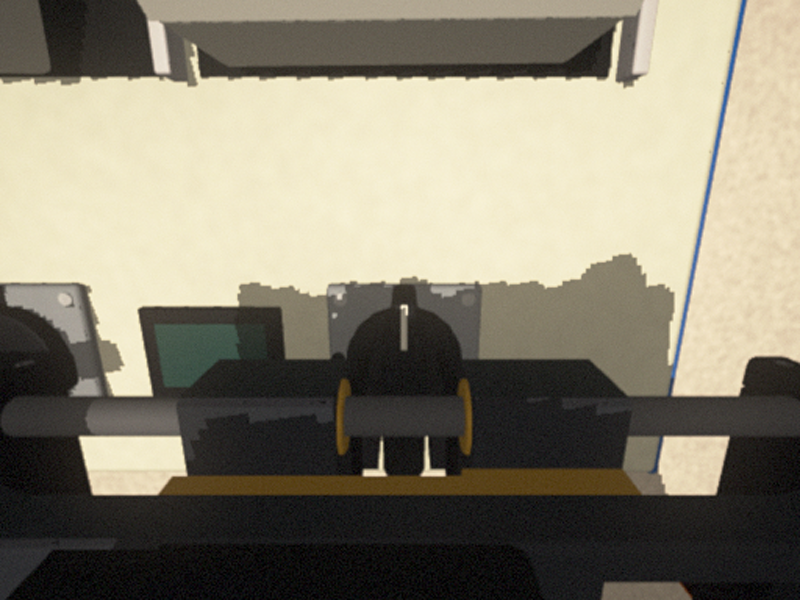

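The pointer nose is at (404,310), pointing at the bay. I'll release and rise.

{"api": "arm_command", "payload": {"increments": [{"dx":0,"dy":0,"dz":0,"spin":0,"gripper":30},{"dx":0,"dy":0,"dz":0,"spin":0,"gripper":50},{"dx":0,"dy":0,"dz":0,"spin":0,"gripper":60},{"dx":0,"dy":0,"dz":0,"spin":0,"gripper":60},{"dx":0,"dy":0,"dz":-0.01,"spin":0,"gripper":60},{"dx":0,"dy":0,"dz":-0.025,"spin":0,"gripper":60},{"dx":0,"dy":0,"dz":-0.035,"spin":0,"gripper":60},{"dx":0,"dy":0,"dz":-0.035,"spin":0,"gripper":60}]}}

```text
time: 25.1
ee_pos: [0.5114, -0.0046, 0.1884]
eef_rot: [0.997, -0.082, 0.0, -0.0]
ft_force: [0.0, -0.3, -0.2]
width: 0.0522
```

{"api": "arm_command", "payload": {"increments": [{"dx":-0.01,"dy":0,"dz":-0.035,"spin":0,"gripper":60},{"dx":-0.02,"dy":0,"dz":-0.035,"spin":0,"gripper":60},{"dx":-0.02,"dy":0,"dz":-0.03,"spin":0,"gripper":60},{"dx":-0.01,"dy":0,"dz":-0.02,"spin":0,"gripper":60},{"dx":0,"dy":0,"dz":0,"spin":0,"gripper":60},{"dx":0,"dy":0,"dz":0,"spin":0,"gripper":60},{"dx":0,"dy":0,"dz":0,"spin":0,"gripper":60},{"dx":0,"dy":0,"dz":0,"spin":0,"gripper":60}]}}

```text
time: 26.1
ee_pos: [0.4521, 0.0052, 0.3058]
eef_rot: [0.997, -0.082, -0.001, -0.0]
ft_force: [-0.4, 0.1, -0.2]
width: 0.0524
```

```bash
python3 - <<'E'
from h import *
s=read_state();print(s["ft_force"],s["width"],s["joint_vel"].round(3))
for n in("wrist","top","scene"):
  im=cams.camera(n)[:,:,::-1]
  cv2.imwrite(f"pics/{n}16.png",cv2.resize(im,(800,600),interpolation=cv2.INTER_CUBIC))
E
```

```text
[-0.38754738  0.12093535 -0.15545114] 0.05237727098691037 [-0.    -0.004 -0.001 -0.004 -0.001  0.002  0.001]
```

View pics/wrist16.png

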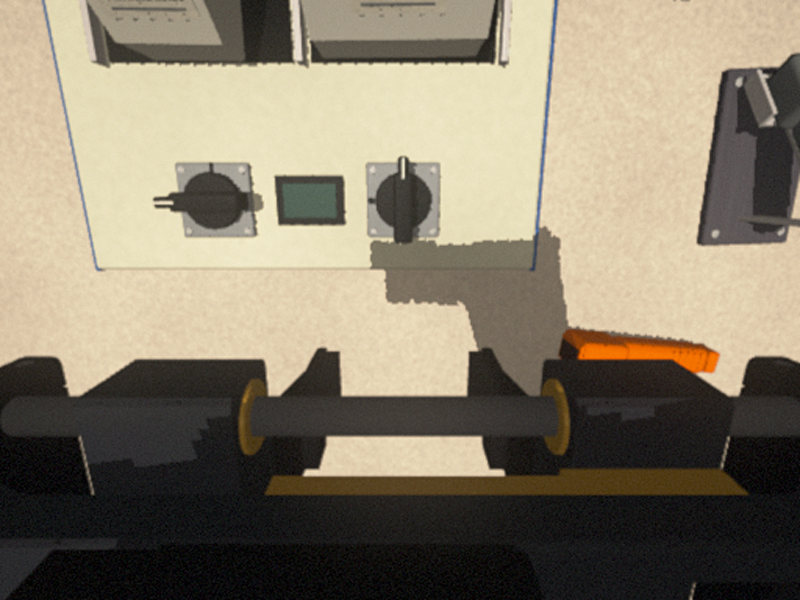

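View pics/top16.png

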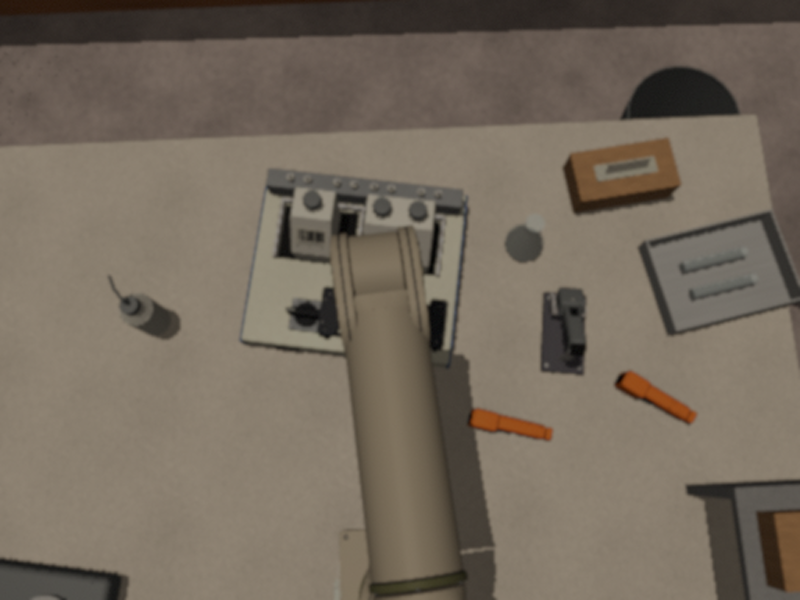

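View pics/scene16.png

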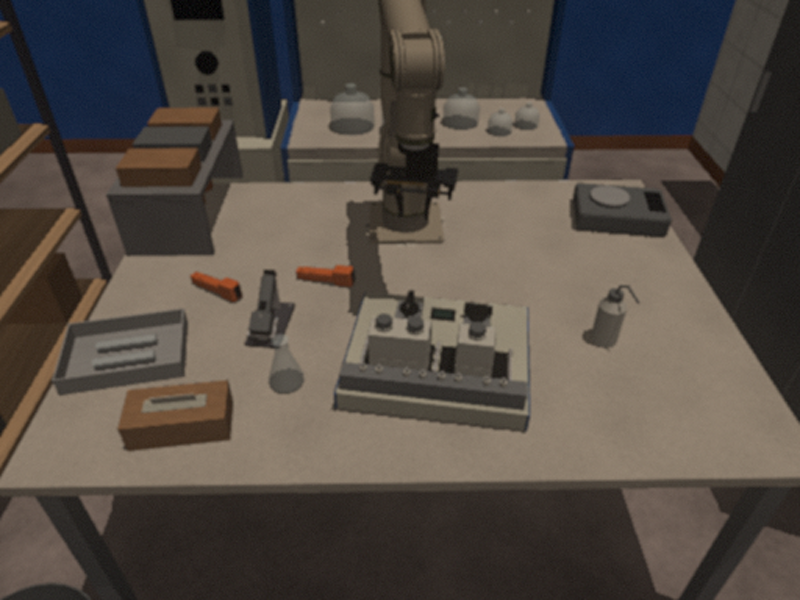

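The right switch is on (nose at (403,160), toward the bay) and the left one is still off. The scanner is in its stand, everything else is in place, and the robot touches nothing.

```bash
python3 -c "
from bench import job; print(job.close_job())"
```

```text
the job is handed in; nothing more can be done
None
```

I read the wide cartridge's label, put the scanner back in its stand, and turned the right bay's switch fully on. The job went in at about 26 s of the 67 s allowed.

- **Label:** The wide cartridge is in the right bay. I held the scanner square to its label at a calculated 10 cm, still for about 2.5 s. In the wrist picture the bars and the scanner's axis agreed to 1–2 mm. The interface gives no read signal, so the read itself isn't confirmed.
- **Scanner:** I set it down a couple of millimetres up the slope. When I let go, it slid to the toe and settled between the cheeks. The pictures before and after look the same.
- **Switches:** The last wrist view shows the right switch's nose pointing at the bay and the left switch still off.
- **Surroundings:** The cartridges, flask, wash bottle and orange look-alikes appear unmoved in the final top and scene pictures, though the arm hid part of the wide cartridge in the top one. The robot is clear of everything. The highest force reading I saw was about 12 N, while turning the switch.
- **One disagreement:** My first top-camera estimate put the right switch about 7 mm nearer the robot than the wrist camera did. Two wrist views agreed with each other, so I used those, and the grip was good.

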